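# Lever the press tool open onto its safety catch

### The job

Lever the press tool open: put the toe of the pry bar into the notch under the front edge of the heavy blue upper shoe, lay the bar over the fulcrum block and press its handle down until the shoe comes up against its stops, so that the red safety catch springs in under it; stop as soon as you feel the stops and do not strain them. Then ease the shoe down gently onto the catch, draw the bar out and lay it flat on the black mat again. Raise the shoe with the bar only, keep the gripper off the press tool, and leave the fulcrum block and everything else where it is.

Things in the scene. Friction and masses are not known exactly. Their poses are not given: they have to be found in the camera images.
- press_tool: Die set clamped to the bench by a strap on each side; cannot move. Origin: centre of its underside, on the bench; x points from its front to its back, z up. Lower shoe with grey plate under it 130 (x) x 160 (y) x 44 mm, a die block on it, two steel guide pillars at the rear, 156 mm high, with dark stop collars near their tops that limit the rise of the upper shoe.
- die_face (a point): Front face of the die block, at the middle: 32 mm behind the front faces of both shoes. A toe pushed straight into the notch comes up against it. Never moves. In front of it there are 26 mm of free height between lower shoe and notch roof.
- catch_place (a point): Place on the tool's front, 52 mm to its +y side, of the red spring catch (upright finger 8 x 14 x 40 mm in a yellow bracket 17 mm proud of the front). It leans on the upper shoe's front and springs in under the shoe once that has risen 6 to 15 mm; how far differs each time and is not measured. The collars stop the shoe about 1.8 mm higher. On the catch it settles 1 to 2.5 mm lower.
- upper_shoe: Blue steel shoe 130 x 160 x 26 mm with a steel shank on top; slides up and down on the pillars; 2.5 to 3.5 kg, hardly any friction, falls if let go. Origin and axes coincide with press_tool's while shut: its height above that origin is the lift. Underside 66 mm above the bench when shut. The collars are strained when the bar pushes at the shoe with more than 75 N: at the stops the load climbs steeply, some 30 N per mm.
- pry_notch (a point): Middle of the front edge of the notch's roof in the underside of the upper shoe, 70 mm above the bench when shut; moves with the shoe. The notch is 34 mm wide and 4 mm high and runs 36 mm back. Axes as the press tool's: -x points out of the notch.
- fulcrum_block: Loose oak block 36 (x) x 50 (y) x 52 mm, 0.7 kg, with a round steel bar of radius 8 mm let into its top along y; the crest is 60 mm above the bench. Origin: centre of the underside; x and y nearly as the press tool's. Stands ready in front of the notch, crest 28 to 37 mm out from the shoe's front face.
- pry_bar: Pry bar 335 mm long, 0.35 kg. Origin: in the red grip, mid thickness, near the balance point; hold it here. x to the toe, z up as it lies (origin 7 mm above the mat). Grip 24 mm wide (y), 14 thick, x = -65 to 40 mm; then a straight dark shaft 18 wide, 10 thick, on the same centre line; at x = 208 mm it bends up (to +z) by 0.20 rad into the toe, 52 long, 22 wide, 6 thick.
- bar_toe (a point): Tip of the toe, mid thickness: at x = 259, y = 0, z = 10 mm in the pry bar's frame.
- tool_mat: Black rubber mat 350 (x) x 90 (y) x 3 mm fixed on the bench; the bar lies along it. Origin: centre of its underside.
- gear_small: Loose grey gear, 56 mm across, 28 mm high, a bystander. Origin: centre of the underside.
- bearing: Loose ball bearing, 52 mm across, 15 mm high, a bystander. Origin: centre of the underside.
- tape_roll: Loose roll of black tape, 66 mm across, 19 mm high, a bystander. Origin: centre of the underside.
- spanner: Loose combination spanner, 39 x 177 x 8 mm, a bystander. Origin: centre of the underside.
There are look-alikes about, which are no part of the job. What is shaped like the fulcrum_block but green or yellow is not meant.

How it is judged:
By the outcome, as a careful person would: the job done as asked, in the order asked, and still so for the second after the job is handed in, with the robot touching nothing.
It also fails if it takes over 72 s, if anything falls off the work surface, if the arm or the gripper's body presses on something with over 40 N, if the wrist force passes 120 N, or if a joint passes its speed limit or range.

### The arm

A 7-joint arm with a two-finger parallel gripper is mounted at the origin on a cart in front of the work surface, level with it; the furniture and walls round the work are solid. World frame = base frame: x ahead of the robot, y to its left, z up, the work surface at z = 0. Lengths are in m, angles in rad, forces in N, time in s.
With the tool pointing down it reaches from about 0.4 to 0.9 m from the base axis. Payload 5.6 kg.
Tool frame: the origin (TCP) lies at the very end of the fingers, on their centre line; the grasp point (between the pads) lies 19 mm behind it; z points along the fingers, y is the direction in which the jaws open and shut (so a half turn about z gives the same grasp; the last joint's range is limited). The gripper opens to 92 mm and grips with 3 to 60 N. Pads are 20 mm wide; open, the fingers measure 128 mm over their backs; the gripper's body (75 mm by 189 mm) begins 69 mm behind the grasp point.
Start: joints at [-1.383, 0.468, -0.012, 1.603, 0.006, 1.071, -0.056], TCP at [0.149, 0.633, 0.215] pointing down, gripper open.
Joint ranges: [-2.53, 2.53], [-0.31, 2.02], [-1.57, 1.55], [0.28, 2.44], [-1.29, 4.43], [0.15, 1.84], [-2.92, 2.92]. Speed limits (rad/s): [2.57, 2.57, 3.14, 3.14, 3.14, 3.14, 3.14].

### API

Orientations are given as a unit quaternion [w, x, y, z].
In Python, from cell import r gives the robot as it stands. The module is installed in compiled form; this text tells all that it offers.
- The arm moves only by the tool send_rows, never from a script. Its argument "steps" is text: rows parted by semicolons, each of 7 numbers parted by spaces: the turn, a rotation vector about the tool's x, y, z in degrees, then the shift along the tool's x, y, z in mm, then the gripper's target within -1 to 1 (fully open at 1, half-way at 0, shut at -1). A call has 1 to 5 rows; each row shifts and turns the pose as measured when the row begins, along the tool's axes as they then stand; what a row does not reach is not made up. A row lasts 1/12 s, in which the tool goes at most 41.7 mm and 7.16 degrees, less where a joint would pass 70% of its speed; a pose out of reach is approached as far as the arm can. A call is refused whole if a number of a shift passes 41.7 or a number of a turn 7.16, either way. A call with a gripper value outside its range is refused whole. The fingers move at their own pace and stop on an object; "newtons" is the grip in N (left out, the last holds). Time passes only in rows, so rows that do not move let the fingers close. It gives the time, the measured TCP pose, the force and the opening at its end, in the units of the state.
- r.read_state(): the state, without advancing time (a new reading comes with each control period).
- r.get_image(name): name is "scene" or "top" or "wrist"; returns a dict with "pixels" (420x560x3 uint8, red, green, blue), "depth" (420x560 float32, m along the optical axis (not along the pixel's ray), 0 where there is no reading), "K" (3x3 intrinsics, pixels), "R" (3x3) and "t" (3): a world point X has camera coordinates R X + t. Camera axes: x right, y down, z forward; pixel columns grow to the right and rows downward; lengths in m; the calibration is good to about 2 mm. A picture is of the moment at which its call begins.
- r.finish_job(): hands the job in, once; it reports no verdict.
The state is a dict: "time": time; "joints": joint angles; "dq": joint speeds; "joint_efforts": joint torques, N m; "position": TCP position; "tcp_rot": TCP orientation; "contact_force": force on the tool from outside, world axes, zero at the start; "wrist_torque": the same for the moment, N m; "grip_width": opening from 0.0 (shut) to 1.0 (fully open).
Only numpy, scipy, OpenCV 4.12 (cv2) and the standard library are available. Lean on these libraries where they do the work, as an engineer would, in place of code of your own. Each camera call takes 0.05 s, during which the arm holds its last target.

## Working session

There is one attempt and no reset: what is moved stays moved. The work goes in short steps, Python scripts to look and compute and a tool call to move; the robot and the scene stay as the last step left them, time stands still between calls to the robot, and variables do not carry over. Pictures are saved under pics/ and viewed, and the job is handed in when it is done.

Besides the shell and the picture viewer there is one more tool, called after ">>>" as name(argument=value, ...) on one line, values as JSON. send_rows: Moves the arm, as the interface text tells. Its arguments: {"type":"object","properties":{"steps":{"type":"string"},"newtons":{"type":"number"}},"required":["steps"]}

```bash
mkdir -p pics
cat > h.py <<'E'
import numpy as np, cv2
from cell import r
def snap(n,f):
    im=r.get_image(n); cv2.imwrite('pics/'+f,im['pixels'][:,:,::-1]); np.savez('pics/'+f[:-4]+'.npz',**im); return im
def load(f): return dict(np.load('pics/'+f+'.npz'))
def pt(im,u,v,d=None):
    d=im['depth'][int(v),int(u)] if d is None else d
    c=np.linalg.inv(im['K'])@np.array([u,v,1.])*d
    return im['R'].T@(c-im['t'])
def cloud(im):
    d=im['depth'];v,u=np.indices(d.shape)
    c=np.stack([u,v,np.ones_like(u)],-1)@np.linalg.inv(im['K']).T*d[...,None]
    return (c-im['t'])@im['R']
def plane(im,u,v,z):
    o=-im['R'].T@im['t']; ray=im['R'].T@(np.linalg.inv(im['K'])@np.array([u,v,1.]))
    return o+ray*(z-o[2])/ray[2]
def proj(im,X):
    c=im['R']@np.array(X)+im['t']; p=im['K']@c; return p[:2]/p[2]
E
python3 - <<'E'
from h import *
for n in ('scene','top','wrist'): snap(n,n+'0.png')
print(r.read_state())
E
```

```text
{'time': 0.15, 'joints': array([-1.38297724,  0.46816274, -0.01160117,  1.60338351,  0.00599526,
        1.07140025, -0.05625784]), 'dq': array([-0.00058253, -0.00308309, -0.00127402, -0.00204341,  0.00023432,
       -0.00028085, -0.00107225]), 'joint_efforts': array([ 1.23224148e-03, -5.20952976e+01, -1.20790961e-02, -2.43976039e+01,
       -5.66392997e-02,  1.52886246e-02,  1.26614677e-04]), 'position': array([0.14866564, 0.63232481, 0.21387888]), 'tcp_rot': array([-2.68413040e-05,  1.15166810e-01,  9.93345947e-01, -6.59191611e-04]), 'contact_force': array([ 0.19002525,  0.9308651 , -0.49798796]), 'wrist_torque': array([-0.04127787,  0.02012147,  0.01074747]), 'grip_width': 1.0005309316141162}
```

View pics/scene0.png

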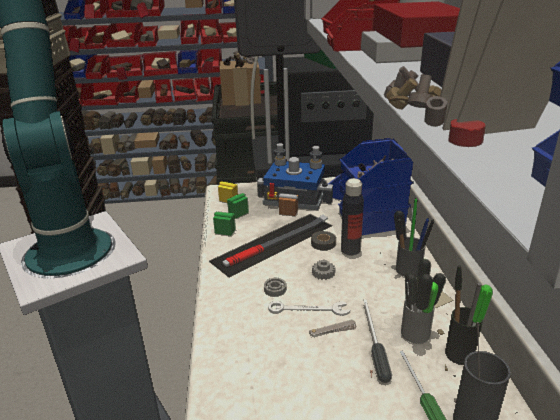

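View pics/top0.png

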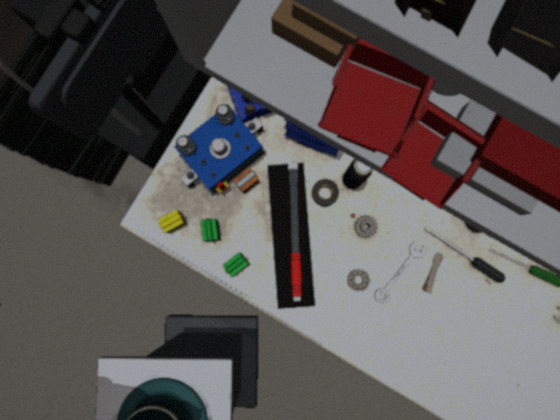

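View pics/wrist0.png

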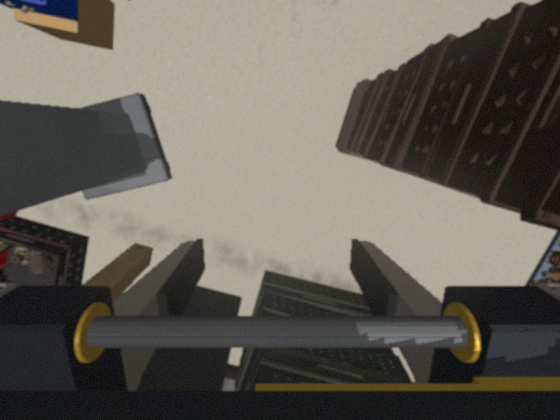

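Run:
```python
from h import *
t=load('top0'); s=load('scene0')
print('camtop',-t['R'].T@t['t'], t['R'], 'K',t['K'][0,0],s['K'][0,0]); print('camscene',-s['R'].T@s['t'])
for n,u,v in [('toolc',220,148),('oak',246,181),('green',209,230),('yel',170,222),('green2',235,264),('bargrip',296,275),('tip',293,165),('mat',285,250),('tape',325,193),('gear',366,227),('bear',358,280),('bench',150,200)]:
    print(n,pt(t,u,v).round(3))
for n,u,v in [('oak',288,206),('cat',271,193),('grip',245,256),('tip',322,218),('shoe',290,178)]:
    print('s',n,pt(s,u,v).round(3))
im=cv2.imread('pics/top0.png'); cv2.imwrite('pics/top0c.png',cv2.resize(im[80:320,120:400],None,fx=2.5,fy=2.5,interpolation=cv2.INTER_CUBIC))
im=cv2.imread('pics/scene0.png'); cv2.imwrite('pics/scene0c.png',cv2.resize(im[130:280,200:350],None,fx=4,fy=4,interpolation=cv2.INTER_CUBIC))
```

```text
camtop [ 0.38330136 -0.28691744  1.27948756] [[ 0.00935538 -0.99993206 -0.00695381]
 [-0.99369139 -0.00851933 -0.11182508]
 [ 0.11175824  0.0079561  -0.99370358]] K 525.6086940394243 492.43955946093376
camscene [-0.15366853 -1.21265902  0.71627883]
toolc [ 0.632 -0.139  0.131]
oak [ 0.57  -0.192  0.054]
green [ 0.453 -0.108  0.057]
yel [ 0.471 -0.016  0.056]
green2 [ 0.375 -0.17   0.059]
bargrip [ 0.35  -0.312  0.017]
tip [ 0.616 -0.303  0.018]
mat [ 0.41  -0.285 -0.002]
tape [ 0.55  -0.382  0.002]
gear [ 0.467 -0.482 -0.001]
bear [ 0.34  -0.462 -0.   ]
bench [0.529 0.047 0.001]
s oak [ 0.564 -0.206  0.029]
s cat [ 0.553 -0.136  0.046]
s grip [ 0.347 -0.32   0.011]
s tip [ 0.61  -0.303  0.017]
s shoe [ 0.602 -0.166  0.092]
```

View pics/top0c.png

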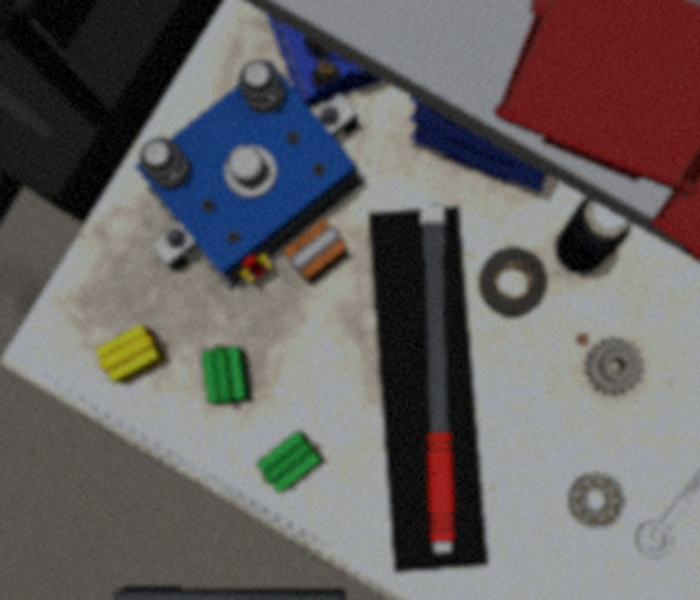

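View pics/scene0c.png

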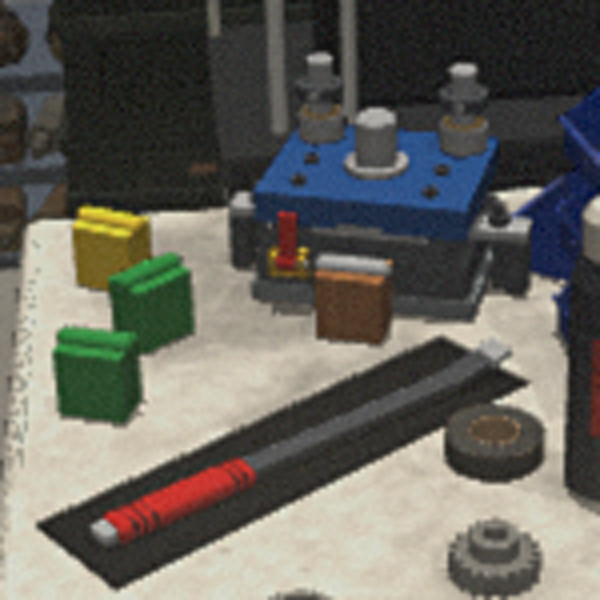

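Run:
```python
from h import *
for nm in ('top0','scene0'):
    t=load(nm); C=cloud(t); hsv=cv2.cvtColor(t['pixels'],cv2.COLOR_RGB2HSV)
    roi=(C[...,0]>.3)&(C[...,0]<.8)&(C[...,1]>-.42)&(C[...,1]<.1)
    H,S,V=hsv[...,0],hsv[...,1],hsv[...,2]
    def rect(m,z,name):
        m=cv2.morphologyEx(m.astype('uint8'),cv2.MORPH_OPEN,np.ones((2,2)))
        n,l,st,_=cv2.connectedComponentsWithStats(m); k=1+np.argmax(st[1:,4])
        cs,_=cv2.findContours((l==k).astype('uint8'),cv2.RETR_EXTERNAL,cv2.CHAIN_APPROX_NONE)
        c=max(cs,key=len)[:,0]
        P=np.array([plane(t,u,v,z)[:2] for u,v in c])
        R=cv2.minAreaRect((P*1000).astype('float32'))
        zz=C[...,2][l==k]
        print(nm,name,R,cv2.boxPoints(R).round().tolist(),'z',np.percentile(zz,[5,50,95]).round(3),st[k].tolist())
    blue=roi&(H>100)&(H<125)&(S>120)&(C[...,2]>.08)&(C[...,2]<.105)
    rect(blue,.092,'shoe')
    org=roi&(H>3)&(H<20)&(S>100)&(V>60)&(C[...,2]>.035)&(C[...,0]>.53)&(C[...,1]<-.14)&(C[...,1]>-.25)
    rect(org,.052,'oak')
    # steel crest: points z>.05 near oak
    red=roi&((H<6)|(H>174))&(S>130)&(V>60)&(C[...,1]<-.25)&(C[...,2]<.04)
    rect(red,.014,'grip')
    blk=roi&(V<50)&(C[...,2]<.03)&(C[...,1]<-.22)&(C[...,1]>-.36)
    rect(blk,.003,'mat')
    crest=roi&(C[...,2]>.052)&(C[...,2]<.066)&(C[...,0]>.54)&(C[...,0]<.61)&(C[...,1]<-.16)&(C[...,1]>-.23)&(S<60)
    rect(crest,.06,'crest')
```

```text
top0 shoe ((641.7741088867188, -131.7496337890625), (129.00570678710938, 158.9417724609375), 39.236541748046875) [[542.0, -111.0], [642.0, -234.0], [742.0, -153.0], [641.0, -29.0]] z [0.086 0.091 0.096] [182, 114, 81, 76, 2807]
top0 oak ((562.1257934570312, -201.21397399902344), (11.177242279052734, 48.671539306640625), 39.56658172607422) [[542.0, -186.0], [573.0, -224.0], [582.0, -216.0], [551.0, -179.0]] z [0.017 0.048 0.055] [242, 177, 17, 15, 96]
top0 grip ((349.4672546386719, -314.3544006347656), (101.64099884033203, 23.88201141357422), 0.4135032892227173) [[299.0, -303.0], [299.0, -327.0], [400.0, -326.0], [400.0, -302.0]] z [0.001 0.016 0.021] [292, 254, 11, 44, 446]
top0 mat ((456.408447265625, -280.9046325683594), (318.6175231933594, 50.83866882324219), 4.012063026428223) [[296.0, -267.0], [299.0, -317.0], [617.0, -295.0], [614.0, -244.0]] z [-0.002  0.003  0.014] [270, 166, 24, 132, 2307]
top0 crest ((572.212158203125, -193.5902099609375), (12.979567527770996, 53.542415618896484), 39.60575866699219) [[550.0, -177.0], [584.0, -218.0], [594.0, -210.0], [560.0, -169.0]] z [0.0
[... 482 characters left out ...]
, 18, 8, 104]
scene0 grip ((349.1706237792969, -322.0439147949219), (104.70552062988281, 33.749122619628906), 1.8347433805465698) [[296.0, -307.0], [297.0, -341.0], [402.0, -337.0], [401.0, -304.0]] z [0.002 0.013 0.017] [227, 245, 38, 21, 288]
scene0 mat ((576.4529418945312, -270.7113037109375), (66.744873046875, 28.511394500732422), 3.84603214263916) [[542.0, -259.0], [544.0, -287.0], [611.0, -283.0], [609.0, -254.0]] z [-0.001  0.002  0.013] [295, 216, 21, 11, 101]
scene0 crest ((567.3616943359375, -207.14743041992188), (20.000011444091797, 48.95395278930664), 39.5860595703125) [[544.0, -195.0], [575.0, -232.0], [591.0, -220.0], [559.0, -182.0]] z [0.049 0.054 0.058] [281, 194, 17, 5, 54]
```

Run:
```python
from h import *
G={}
for nm in ('top0','scene0'):
    t=load(nm); C=cloud(t); ok=t['depth']>0
    P=C[ok]; 
    for x,y,z in P:
        if -.1<x<1 and -.7<y<.8 and z<1.0:
            k=(int(np.floor(x*10)),int(np.floor(y*10))); G.setdefault(k,[]).append(z)
for ix in range(9,-2,-1):
    print(ix, ' '.join('%5.2f'%np.percentile(G[(ix,iy)],98) if (ix,iy) in G else '  .  ' for iy in range(7,-8,-1)))
t=load('top0');C=cloud(t);hsv=cv2.cvtColor(t['pixels'],cv2.COLOR_RGB2HSV)
m=(hsv[...,2]>48)&(C[...,2]>.004)&(C[...,2]<.03)&(C[...,0]>.27)&(C[...,0]<.64)&(C[...,1]<-.27)&(C[...,1]>-.35)
m=cv2.morphologyEx(m.astype('uint8'),cv2.MORPH_OPEN,np.ones((3,3)))
v,u=np.nonzero(m); P=np.array([plane(t,a,b,.014)[:2] for a,b in zip(u,v)])*1000
R=cv2.minAreaRect(P.astype('float32'));print(R,len(P))
for a in range(280,640,20):
    q=P[(P[:,0]>=a)&(P[:,0]<a+20)]
    if len(q): print(a,len(q),q[:,1].min().round(1),q[:,1].max().round(1),q[:,1].mean().round(1))
print(P[:,0].min(),P[:,0].max())
```

```text
9  0.04  0.04  0.28  0.24  0.10  0.33  0.36  0.38  0.31  0.14  0.14   .     .     .     .  
8  0.10  0.28  0.29  0.26  0.10  0.34  0.34  0.35  0.32  0.03   .    0.21  0.58  0.58   .  
7 -0.86  0.09  0.25  0.08  0.09  0.33  0.04  0.63  0.63  0.64  0.58  0.61  0.21  0.14  0.14
6 -0.86 -0.86 -0.86  0.08 -0.86   .    0.04  0.63  0.64  0.71  0.52  0.61  0.59  0.60  0.16
5 -0.86 -0.86 -0.86 -0.86 -0.86   .   -0.00  0.61  0.09  0.09  0.52  0.93  0.96  0.61  0.61
4 -0.86 -0.86 -0.86 -0.86 -0.86 -0.86  0.00  0.05  0.06  0.06  0.01  0.02  0.90  0.59  0.60
3 -0.86 -0.86 -0.86 -0.86 -0.86 -0.86 -0.86 -0.35  0.00  0.06  0.01  0.02  0.02  0.01  0.52
2 -0.86 -0.86 -0.86 -0.86 -0.86 -0.86 -0.86 -0.86 -0.86  0.00  0.00  0.01  0.00  0.01  0.00
1 -0.86 -0.86 -0.86 -0.86 -0.86 -0.86  0.00  0.01  0.01  0.00 -0.86  0.00  0.00  0.00  0.00
0 -0.86 -0.86 -0.86 -0.86 -0.86 -0.86  0.60  0.60  0.40  0.00 -0.86 -0.86 -0.86  0.00  0.00
-1 -0.86 -0.86 -0.86 -0.86   .     .    0.00  0.51  0.37  0.00 -0.86 -0.86 -0.86 -0.86 -0.86
((457.81005859375, -306.78448486328125), (332.9325866699219, 23.758342742919922), 2.13169527053833) 1032
280 28 -319.4 -305.2 -312.3
300 87 -324.1 -300.3 -312.3
320 80 -321.6 -300.1 -310.9
340 90 -321.5 -300.0 -310.8
360 77 -321.4 -299.8 -310.8
380 77 -321.3 -297.3 -309.1
400 64 -318.8 -297.3 -308.8
420 42 -313.9 -301.8 -307.8
440 48 -313.8 -301.6 -307.7
460 54 -313.7 -301.5 -307.6
480 44 -313.5 -301.3 -306.9
500 45 -311.0 -298.8 -305.3
520 48 -310.9 -298.6 -304.8
540 54 -310.7 -298.5 -304.6
560 50 -310.6 -295.9 -303.2
580 56 -310.5 -295.7 -303.1
600 70 -310.3 -290.7 -300.8
620 18 -310.2 -290.7 -300.4
291.5590771373052 623.948496564865
```

Run:
```python
from h import *
t=load('top0');s=load('scene0')
for u,v in [(225,60),(300,105),(340,150),(400,180),(450,205),(520,245),(380,100)]: print(u,v,pt(t,u,v).round(3))
print()
for u,v in [(320,40),(340,70),(380,120),(430,180),(500,260),(350,30),(400,100),(330,100)]: print(u,v,pt(s,u,v).round(3))
```

```text
225 60 [ 0.682 -0.194  0.522]
300 105 [ 0.613 -0.306  0.522]
340 150 [ 0.552 -0.368  0.491]
400 180 [ 0.498 -0.447  0.548]
450 205 [ 0.466 -0.524  0.522]
520 245 [ 0.409 -0.623  0.521]
380 100 [ 0.62  -0.424  0.526]

320 40 [ 0.576 -0.327  0.504]
340 70 [ 0.461 -0.526  0.492]
380 120 [ 0.323 -0.764  0.49 ]
430 180 [ 0.229 -0.928  0.49 ]
500 260 [ 0.155 -1.055  0.494]
350 30 [ 0.486 -0.522  0.559]
400 100 [ 0.29  -0.825  0.539]
330 100 [ 0.876 -0.019  0.235]
```

>>> send_rows(steps="0 0 2 -10 -38 0 1;0 0 3 -20 -35 0 1;0 0 4 -25 -30 0 1;0 0 4.5 -35 -20 0 1;0 0 5 -40 -10 0 1")

```text
time: 0.57
position: [0.2225, 0.4576, 0.2088]
tcp_rot: [-0.003, 0.271, 0.963, -0.003]
contact_force: [0.7, 1.1, -0.3]
grip_width: 1.0
```

>>> send_rows(steps="0 0 5 -41 0 0 1;0 0 5 -41 0 0 1;0 0 5 -41 0 0 1;0 0 5 -41 0 0 1;0 0 5 -41 0 0 1")

```text
time: 0.98
position: [0.3762, 0.317, 0.2086]
tcp_rot: [-0.002, 0.481, 0.877, -0.003]
contact_force: [1.3, 0.7, 0.9]
grip_width: 0.998
```

>>> send_rows(steps="0 0 6.5 -41 3 0 1;0 0 6.5 -41 3 0 1;0 0 6.5 -41 3 0 1;0 0 6.5 -41 4 0 1;0 0 6.5 -41 5 0 1")

```text
time: 1.4
position: [0.4609, 0.129, 0.2088]
tcp_rot: [-0.001, 0.717, 0.697, -0.002]
contact_force: [0.5, -0.7, -1.2]
grip_width: 1.0
```

>>> send_rows(steps="0 0 6.5 -40 6 0 1;0 0 6.5 -40 8 0 1;0 0 6.5 -40 10 0 1;0 0 6.5 -39 11 0 1;0 0 6.5 -39 12 0 1")

```text
time: 1.82
position: [0.4551, -0.078, 0.2097]
tcp_rot: [0.001, 0.89, 0.455, -0.0]
contact_force: [-0.2, -0.6, 0.0]
grip_width: 0.999
```

```bash
cat >> h.py <<'E'
from scipy.spatial.transform import Rotation as Ro
def pose():
    s=r.read_state(); q=s['tcp_rot']; return s['position'],Ro.from_quat([q[1],q[2],q[3],q[0]]),s
def down(yawy,pitch=0.):
    # tool z down, tool y (jaw) at world angle yawy deg; pitch: toe-up tilt (rad) of bar whose x = jaw dir turned
    a=np.radians(yawy); y=np.array([np.cos(a),np.sin(a),0]); z=np.array([0,0,-1.]); x=np.cross(y,z)
    return Ro.from_matrix(np.stack([x,y,z],1))
def delta(p,Rt):
    p0,R0,s=pose(); d=R0.inv().apply(np.array(p)-p0)*1000; w=(R0.inv()*Rt).as_rotvec(degrees=True)
    print('shift mm',d.round(1),'turn',w.round(2),'F',s['contact_force'].round(1),'T',s['wrist_torque'].round(2),'t',round(s['time'],2),'g',round(s['grip_width'],3)); return d,w
E
python3 -c "
from h import *
print(pose()[0]); delta([.3635,-.310,.12],down(-87.9))"
```

```text
[ 0.45505228 -0.07799768  0.20965298]
shift mm [-241.5   61.6   90.1] turn [1.000e-01 4.000e-02 5.204e+01] F [-0.2 -0.6  0. ] T [-0.1   0.02  0.03] t 1.82 g 0.999
```

>>> send_rows(steps="0 0 7 -39 8 0 1;0 0 7 -39 10 0 1;0 0 7 -38 14 5 1;0 0 7 -37 18 10 1;0 0 7 -25 20 15 1")

```text
time: 2.23
position: [0.3634, -0.2554, 0.1829]
tcp_rot: [0.002, 0.987, 0.159, 0.005]
contact_force: [0.7, -0.0, -0.4]
grip_width: 0.999
```

```bash
python3 -c "
from h import *
print(pose()[0]); delta([.3635,-.310,.12],down(-87.9))"
```

```text
[ 0.36342613 -0.25542412  0.18290981]
shift mm [-17.6  51.5  63.1] turn [ 0.29 -0.53 16.15] F [ 0.7 -0.  -0.4] T [-0.02  0.1  -0.01] t 2.23 g 0.999
```

>>> send_rows(steps="0.3 -0.5 6 -6 18 10 1;0 0 6 -3 18 15 1;0 0 4.2 -1 16 20 1;0 0 0 0 3 15 1")

```text
time: 2.57
position: [0.3606, -0.3204, 0.1219]
tcp_rot: [0.001, 1.0, 0.002, 0.002]
contact_force: [-0.4, 0.1, -0.2]
grip_width: 0.996
```

```bash
python3 -c "
from h import *
print(pose()[0]); delta([.3635,-.310,.12],down(-87.9)); snap('wrist','w1.png');"
```

```text
[ 0.36057114 -0.32041278  0.12186486]
shift mm [  3.  -10.4   1.8] turn [ 0.17 -0.27 -1.81] F [-0.4  0.1 -0.2] T [0.06 0.12 0.05] t 2.57 g 0.996
```

View pics/w1.png

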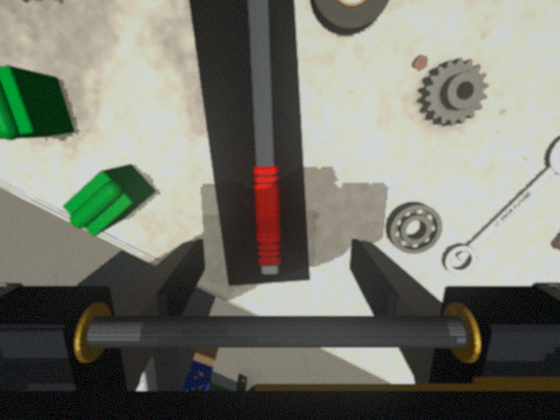

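Run:
```python
from h import *
w=load('w1')
for n,u,v,z in [('tailcap',270,274,.012),('redrear',269,263,.017),('redfrontL',254,167,.017),('redfrontR',277,167,.017),('redrearL',258,262,.017),('redrearR',280,262,.017),('shaft far L',250,20,.015),('shaft far R',271,20,.015)]: print(n,plane(w,u,v,z).round(4))
hsv=cv2.cvtColor(w['pixels'],cv2.COLOR_RGB2HSV)
m=((hsv[...,0]<6)|(hsv[...,0]>174))&(hsv[...,1]>130)&(hsv[...,2]>60)
v,u=np.nonzero(m);k=(u>240)&(u<290)&(v>150)&(v<280)
P=np.array([plane(w,a,b,.017)[:2] for a,b in zip(u[k],v[k])])*1000
print(cv2.minAreaRect(P.astype('float32')),P.min(0),P.max(0))
```

```text
tailcap [ 0.2877 -0.3142  0.012 ]
redrear [ 0.3027 -0.3133  0.017 ]
redfrontL [ 0.4011 -0.2995  0.017 ]
redfrontR [ 0.4011 -0.3211  0.017 ]
redrearL [ 0.3038 -0.302   0.017 ]
redrearR [ 0.3039 -0.3246  0.017 ]
shaft far L [ 0.5232 -0.2981  0.015 ]
shaft far R [ 0.5233 -0.3156  0.015 ]
((351.9880676269531, -311.5546875), (101.44989776611328, 24.708148956298828), 2.11165189743042) [ 301.59623013 -324.58189242] [ 403.00272181 -297.556302  ]
```

>>> send_rows(steps="0.2 -0.3 -1.8 3.5 -9.5 25 1;0 0 0 0 0 30 1;0 0 0 0 0 30 1")

```text
time: 2.87
position: [0.3654, -0.3116, 0.0359]
tcp_rot: [0.001, 1.0, 0.02, 0.001]
contact_force: [1.4, 0.1, -0.3]
grip_width: 1.0
```

```bash
python3 -c "
from h import *
print(pose()[0]); delta([.3640,-.3108,.005],down(-87.9))"
```

```text
[ 0.36544331 -0.31159481  0.03587342]
shift mm [-1.5 -0.9 30.9] turn [ 0.08 -0.12  0.21] F [ 1.4  0.1 -0.3] T [-0.04  0.07 -0.05] t 2.87 g 1.0
```

>>> send_rows(steps="0 0 0 -1.5 -1 16 1;0 0 0 0 0 10 1;0 0 0 0 0 4 1;0 0 0 0 0 0 1")

```text
time: 3.2
position: [0.3627, -0.3071, 0.0028]
tcp_rot: [-0.003, 1.0, 0.023, -0.001]
contact_force: [-2.9, -0.5, 12.4]
grip_width: 1.001
```

```bash
python3 -c "
from h import *
print(pose()[0]); delta([.3640,-.3108,.005],down(-87.9))"
```

```text
[ 0.36273206 -0.30709831  0.00275064]
shift mm [ 1.1  3.7 -2.3] turn [-0.36  0.15  0.48] F [-2.9 -0.5 12.4] T [0.46 0.92 0.13] t 3.2 g 1.001
```

>>> send_rows(steps="0 0 0 1 -3.5 -3 1;0 0 0 0 0 -1 1")

```text
time: 3.37
position: [0.3642, -0.3034, 0.0082]
tcp_rot: [-0.003, 1.0, 0.023, -0.001]
contact_force: [0.2, 0.3, -1.0]
grip_width: 1.0
```

```bash
python3 -c "
from h import *
print(pose()[0]); delta([.3640,-.3108,.005],down(-87.9))"
```

```text
[ 0.36421803 -0.3034402   0.00821104]
shift mm [-0.6  7.4  3.2] turn [-0.38  0.08  0.52] F [ 0.2  0.3 -1. ] T [ 0.03  0.17 -0.  ] t 3.37 g 1.0
```

>>> send_rows(steps="-0.4 0 0.5 0 7 1.5 1;0 0 0 0 0 0 1")

```text
time: 3.53
position: [0.366, -0.3106, 0.0079]
tcp_rot: [0.001, 1.0, 0.019, 0.001]
contact_force: [-0.3, -1.3, 0.3]
grip_width: 1.001
```

```bash
python3 -c "
from h import *
print(pose()[0]); delta([.3640,-.3108,.005],down(-87.9))"
```

```text
[ 0.36599012 -0.31064067  0.00792046]
shift mm [-2.   0.1  2.9] turn [ 0.11 -0.06  0.11] F [-0.3 -1.3  0.3] T [-0.08  0.09 -0.06] t 3.53 g 1.001
```

>>> send_rows(newtons=50, steps="0 0 0 -2 0 2.5 1;0 0 0 0 0 0 -1;0 0 0 0 0 0 -1;0 0 0 0 0 0 -1;0 0 0 0 0 0 -1")

```text
time: 3.95
position: [0.3642, -0.3106, 0.0053]
tcp_rot: [0.001, 1.0, 0.02, 0.001]
contact_force: [-0.5, -0.4, -0.2]
grip_width: 0.734
```

>>> send_rows(steps="0 0 0 0 0 0 -1;0 0 0 0 0 0 -1;0 0 0 0 0 0 -1")

```text
time: 4.2
position: [0.364, -0.3106, 0.0051]
tcp_rot: [0.001, 1.0, 0.02, 0.0]
contact_force: [0.4, 0.2, 0.0]
grip_width: 0.515
```

```bash
python3 -c "
from h import *
print(pose()[0]); delta([.3640,-.3108,.005],down(-87.9))"
```

```text
[ 0.36397747 -0.31057853  0.00510067]
shift mm [0.  0.2 0.1] turn [ 0.1  -0.04  0.15] F [0.4 0.2 0. ] T [0.01 0.15 0.01] t 4.2 g 0.515
```

>>> send_rows(steps="0 0 0 0 0 0 -1;0 0 0 0 0 0 -1;0 0 0 0 0 0 -1;0 0 0 0 0 0 -1;0 0 0 0 0 0 -1")

```text
time: 4.62
position: [0.364, -0.3106, 0.0051]
tcp_rot: [0.001, 1.0, 0.02, 0.0]
contact_force: [-0.3, -0.4, -0.8]
grip_width: 0.257
```

```bash
python3 -c "
from h import *
print(pose()[0]); delta([.3640,-.3108,.005],down(-87.9))"
```

```text
[ 0.36400077 -0.31059631  0.00511143]
shift mm [-0.   0.2  0.1] turn [ 0.11 -0.05  0.15] F [-0.3 -0.4 -0.8] T [-0.01  0.21 -0.08] t 4.62 g 0.257
```

>>> send_rows(steps="0 0 0 0 0 -5 -1;0 0 0 0 0 -20 -1;0 0 0 0 0 -35 -1;0 0 0 0 0 -35 -1;0 0 0 0 0 -30 -1")

```text
time: 5.03
position: [0.3574, -0.3064, 0.1281]
tcp_rot: [-0.004, 1.0, 0.019, -0.009]
contact_force: [0.3, -0.6, -2.6]
grip_width: 0.256
```

```bash
python3 -c "
from h import *
print(pose()[0]); delta([.380,-.3456,.15],down(39.24-90)); snap('wrist','w2.png');snap('scene','s2.png')"
```

```text
[ 0.35743439 -0.30639021  0.12812092]
shift mm [ 20.7  39.9 -22.6] turn [ -0.77   0.83 -37.09] F [ 0.3 -0.6 -2.6] T [-0.07  0.04  0.01] t 5.03 g 0.256
```

View pics/w2.png

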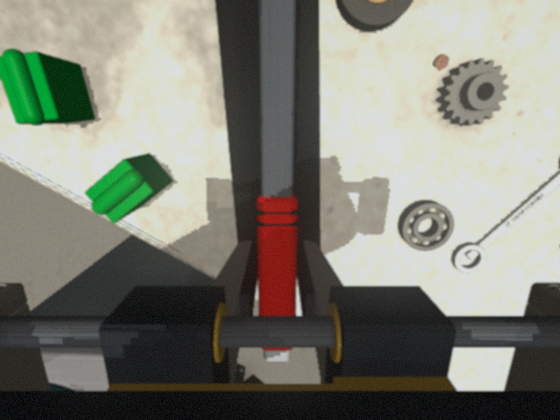

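View pics/s2.png

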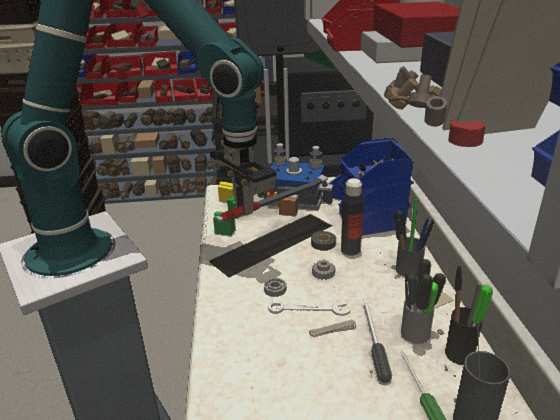

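>>> send_rows(steps="-0.4 0.4 -5 4 8 -6 -1;-0.4 0.4 -6.5 4 8 -6 -1;0 0 -6.5 4 8 -6 -1;0 0 -6.5 4 8 -5 -1;0 0 -6.5 2 6 0 -1")

```text
time: 5.55
position: [0.3848, -0.3359, 0.1502]
tcp_rot: [0.001, 0.955, 0.298, 0.001]
contact_force: [-0.4, -0.0, -3.5]
grip_width: 0.255
```

```bash
python3 -c "
from h import *
print(pose()[0]); delta([.380,-.3456,.15],down(39.24-90))"
```

```text
[ 0.38477926 -0.33594984  0.15021661]
shift mm [-9.4  5.2  0.2] turn [ 0.13 -0.02 -4.57] F [-0.4 -0.  -3.5] T [-0.07  0.19  0.  ] t 5.55 g 0.255
```

```bash
cat >> h.py <<'E'
YAW=39.24; F=np.array([.5914,-.1729,0]); AX=np.array([np.cos(np.radians(YAW)),np.sin(np.radians(YAW)),0]); AY=np.array([-AX[1],AX[0],0]); Z=np.array([0,0,1.])
OFF=.0049
def tool_at(O,th,lat=0):   # O=(x,z) bar origin in press plane (m, x from front face); th pitch toe up
    R=down(YAW-90)*Ro.from_rotvec([0,th,0]); O3=F+AX*O[0]+AY*lat+Z*O[1]
    return O3+R.apply([0,0,OFF]),R
def tip2O(tx,tz,th):
    c,s=np.cos(th),np.sin(th); return (tx-.259*c+.010*s, tz-.259*s-.010*c)
def barnow():
    p,R,s=pose(); O=p-R.apply([0,0,OFF])
    ex=R.apply([1,0,0]); ez=-R.apply([0,0,1]); tip=O+.259*ex+.010*ez
    q=lambda P:np.array([(P-F)@AX,(P-F)@AY,P[2]])*1000
    print('tip x,lat,z',q(tip).round(1),'orig',q(O).round(1),'pitch',round(float(np.arcsin(ex[2])),3),'yawerr deg',round(float(np.degrees(np.arctan2(ex@AY,ex@AX))),2))
def go(tx,tz,th,lat=0):
    barnow(); return delta(*tool_at(tip2O(tx/1000,tz/1000,th),th,lat/1000))
def lever(th,s0=.2055,th0=-.13,xc=-.029):
    s=s0-.008*(th-th0); t=np.array([np.cos(th),np.sin(th)]); n=np.array([-t[1],t[0]])
    return np.array([xc,.052])+.013*n-s*t
def golever(th,**k):
    barnow(); return delta(*tool_at(lever(th,**k),th))
E
python3 -c "
from h import *
go(-22,72,-.25)
for th in (-.25,-.13,0,.14): print(th,lever(th))
"
```

```text
tip x,lat,z [ -5.  -16.2 165.2] orig [-263.2    4.4  155.1] pitch 0.0 yawerr deg -4.57
shift mm [-13.1   5.4  28.6] turn [ -0.44 -14.33  -4.57] F [-0.4 -0.  -3.5] T [-0.07  0.19  0.  ] t 5.55 g 0.255
-0.25 [-0.22582541  0.11567488]
-0.13 [-0.23108073  0.09153012]
0 [-0.23346  0.065  ]
0.14 [-0.23216458  0.03649811]
```

>>> send_rows(steps="0 0 -4.6 -13 5 0 -1;0 -5 0 -2 0 0 -1;0 -5 0 0 0 5 -1;0 -4.3 0 0 0 10 -1;0 0 0 0 0 0 -1")

```text
time: 5.97
position: [0.3665, -0.3538, 0.1304]
tcp_rot: [0.042, 0.934, 0.333, -0.122]
contact_force: [0.4, 1.4, -4.6]
grip_width: 0.257
```

```bash
python3 -c "
from h import *
go(-22,72,-.25)
"
```

```text
tip x,lat,z [-34.5   2.1  78.5] orig [-287.4    2.1  135.1] pitch -0.259 yawerr deg 0.01
shift mm [13.8  2.2  5.4] turn [-0.22  0.52  0.01] F [ 0.4  1.4 -4.6] T [ 0.34 -0.24  0.01] t 5.97 g 0.257
```

Look before the insertion.

>>> send_rows(steps="-0.2 0.5 0 8 2 0 -1;0 0 0 4 0 2 -1;0 0 0 0 0 0 -1")

```text
time: 6.22
position: [0.3758, -0.3461, 0.1228]
tcp_rot: [0.039, 0.935, 0.334, -0.117]
contact_force: [-0.4, -0.1, -3.2]
grip_width: 0.254
```

```bash
python3 -c "
from h import *
go(-22,72,-.25)
a=snap('scene','s3.png');b=snap('top','t3.png');snap('wrist','w3.png')
i=cv2.imread('pics/s3.png');cv2.imwrite('pics/s3c.png',cv2.resize(i[140:240,220:360],None,fx=5,fy=5,interpolation=cv2.INTER_CUBIC))
i=cv2.imread('pics/t3.png');cv2.imwrite('pics/t3c.png',cv2.resize(i[100:320,150:340],None,fx=2.7,fy=2.7,interpolation=cv2.INTER_CUBIC))
"
```

```text
tip x,lat,z [-21.8   2.6  73.9] orig [-275.3    2.2  127.6] pitch -0.247 yawerr deg 0.11
shift mm [0.2 2.2 1.2] turn [-0.27 -0.15  0.1 ] F [-0.4 -0.1 -3.2] T [ 0.19 -0.21 -0.05] t 6.22 g 0.254
```

View pics/s3c.png

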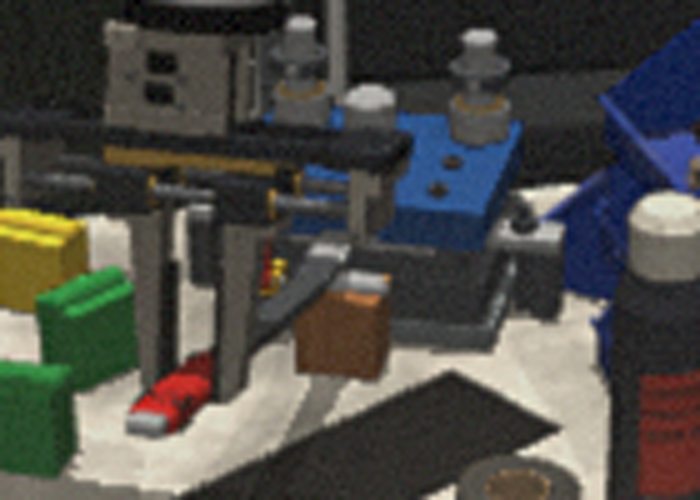

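View pics/t3c.png

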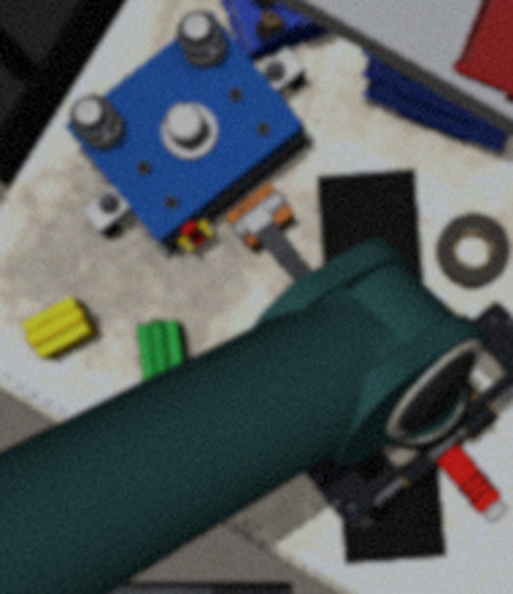

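View pics/w3.png

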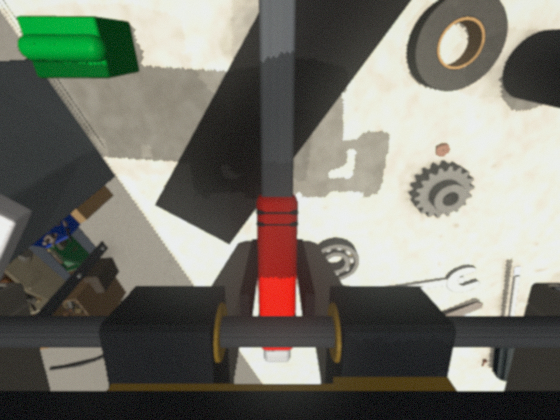

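Run:
```python
from h import *
p,R,s=pose();O=p-R.apply([0,0,OFF]);ex=R.apply([1,0,0]);ez=-R.apply([0,0,1]);ey=np.cross(ez,ex)
for nm,off,f in (('t3',(150,100),5),('s3',(220,140),5)):
    im=load(nm); i=im['pixels'][:,:,::-1].copy(); c=(200,140,310,240) if nm=='t3' else (255,165,345,235)
    i=cv2.resize(i[c[1]:c[3],c[0]:c[2]],None,fx=7,fy=7,interpolation=cv2.INTER_CUBIC)
    for P in [O+.259*ex+.013*ez+.011*ey,O+.259*ex+.013*ez-.011*ey,O+.208*ex+.004*ez+.009*ey,O+.208*ex+.004*ez-.009*ey]:
        u=proj(im,P); cv2.circle(i,tuple(int(v) for v in ((u-np.array(c[:2])+.5)*7)),3,(0,255,0),1)
    for P in [F+Z*.070+AY*.017,F+Z*.070-AY*.017,F+Z*.092,F+Z*.044]:
        u=proj(im,P); cv2.circle(i,tuple(int(v) for v in ((u-np.array(c[:2])+.5)*7)),3,(255,0,255),1)
    cv2.imwrite('pics/%sd.png'%nm,i)
```

```text
(no output)
```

View pics/t3d.png

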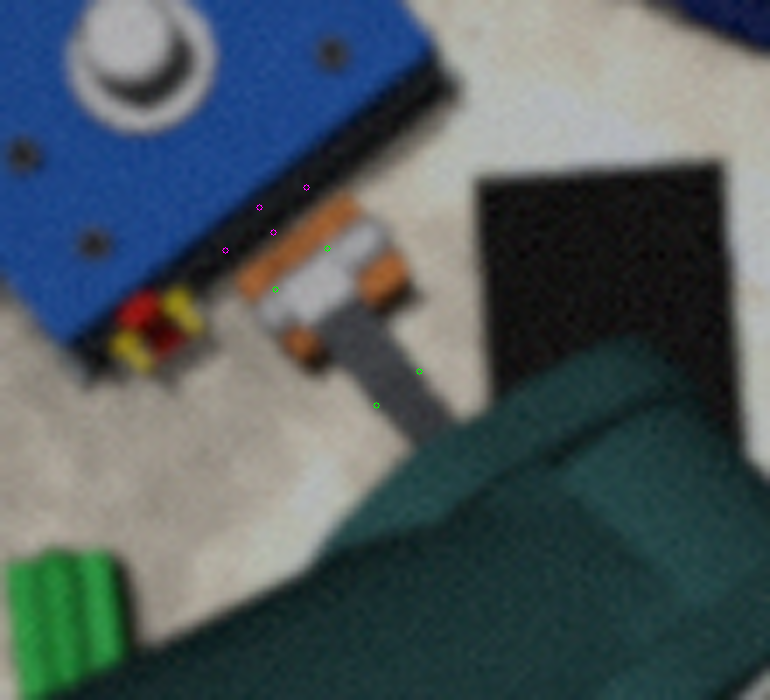

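View pics/s3d.png

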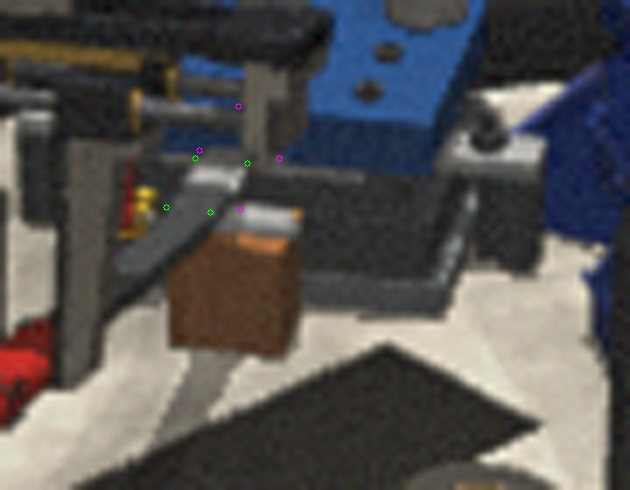

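Run:
```python
from h import *
im=load('scene0'); i=im['pixels'][:,:,::-1].copy(); c=(255,165,345,235)
i=cv2.resize(i[c[1]:c[3],c[0]:c[2]],None,fx=8,fy=8,interpolation=cv2.INTER_CUBIC)
def dot(P,col):
    u=proj(im,P); cv2.circle(i,tuple(int(v) for v in ((u-np.array(c[:2])+.5)*8)),3,col,1)
for z in (.092,.066):
  for l in (-.08,.08): dot(F+AY*l+Z*z,(255,0,255))
for l in (-.017,.017): 
  for z in (.07,.066): dot(F+AY*l+Z*z,(0,255,255))
C=np.array([.572,-.1935,0])
for l in (-.025,.025): dot(C+AY*l+Z*.06,(0,255,0))
for l in (-.025,.025): dot(C+AY*l-AX*.018,(0,255,0))
cv2.imwrite('pics/s0d.png',i)
```

```text
(no output)
```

View pics/s0d.png

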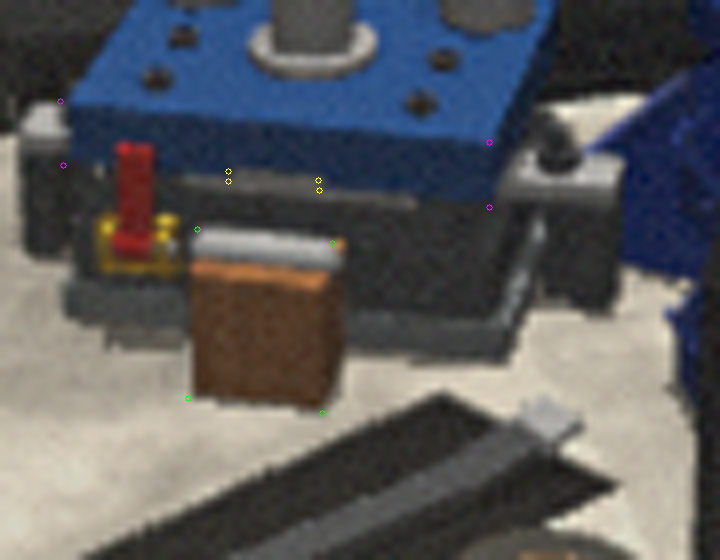

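Run:
```python
from h import *
for nm,c in (('s3',(255,165,345,235)),('t3',(200,140,310,240))):
    im=load(nm);C=cloud(im)
    Q=C-F; A=Q@AX*1000;B=Q@AY*1000;H=C[...,2]*1000
    m=(abs(B-2.5)<9)&(A>-100)&(A<-5)&(H>50)&(H<110)&(im['depth']>0)
    for a in range(-100,-4,8):
        k=m&(A>=a)&(A<a+8)
        if k.sum(): print(nm,a+4,k.sum(),np.median(H[k]).round(1),H[k].min().round(1),H[k].max().round(1),'B',np.median(B[k]).round(1))
# predicted top face
p,R,s=pose();O=p-R.apply([0,0,OFF]);ex=R.apply([1,0,0]);ez=-R.apply([0,0,1])
for bx,bz in ((259,13),(208,5),(180,5),(150,5)):
    P=O+bx/1000*ex+bz/1000*ez; print('pred',bx,((P-F)@AX*1000).round(1),(P[2]*1000).round(1))
```

```text
s3 -96 8 84.0 77.0 86.1 B -1.1
s3 -88 4 84.0 83.3 84.9 B 3.2
s3 -80 3 79.8 72.4 80.5 B -4.7
s3 -72 4 78.5 77.1 79.8 B 5.1
s3 -64 7 77.7 75.9 78.9 B -0.4
s3 -56 9 77.4 76.1 78.9 B 4.8
s3 -48 6 75.6 74.5 77.4 B 0.1
s3 -40 9 75.0 51.6 77.6 B -0.8
s3 -32 12 74.5 50.4 75.4 B 0.3
s3 -24 7 72.4 53.4 74.9 B -0.9
s3 -16 2 71.6 71.1 72.2 B -4.3
t3 -96 2 86.4 85.1 87.7 B -4.7
t3 -88 27 83.9 79.7 90.1 B 2.2
t3 -80 24 82.5 77.1 87.5 B 2.4
t3 -72 27 80.2 73.7 85.4 B 2.5
t3 -64 26 78.0 74.8 81.4 B 2.2
t3 -56 29 78.3 72.6 81.6 B 2.4
t3 -48 25 77.7 73.7 84.4 B 2.7
t3 -40 26 77.2 74.0 82.4 B 2.5
t3 -32 26 76.3 71.8 81.1 B 3.2
t3 -24 23 75.6 69.8 78.2 B 2.2
t3 -16 9 57.3 53.0 63.1 B 0.3
t3 -8 18 51.6 50.2 56.5 B 1.8
pred 259 -22.1 77.8
pred 208 -73.5 82.5
pred 180 -100.7 89.4
pred 150 -129.8 96.7
```

```bash
python3 -c "
from h import *
go(-3,65,-.28,-0.5)
"
```

```text
tip x,lat,z [-22.9   1.5  74.8] orig [-276.4    1.5  128.6] pitch -0.248 yawerr deg 0.0
shift mm [21.3  2.  -3.7] turn [-0.19 -1.86  0.  ] F [-0.5  0.1 -3.5] T [ 0.12 -0.17  0.04] t 6.37 g 0.256
```

>>> send_rows(steps="-0.1 -0.9 0 10 1 -2 -1;0 -0.9 0 10 1 -2 -1;0 0 0 0 0 0 -1")

```text
time: 6.62
position: [0.3916, -0.3378, 0.1244]
tcp_rot: [0.046, 0.934, 0.329, -0.129]
contact_force: [0.1, 0.2, -4.3]
grip_width: 0.258
```

```bash
python3 -c "
from h import *
go(12,63.5,-.28,-0.5)
go(29,62,-.28,-0.5)
"
```

```text
tip x,lat,z [-5.8 -3.1 68.2] orig [-257.8   -1.4  129.1] pitch -0.276 yawerr deg -0.39
shift mm [18.4 -1.  -1.4] turn [-0.05 -0.24 -0.38] F [ 0.1  0.2 -4.3] T [ 0.2  -0.24  0.04] t 6.62 g 0.258
tip x,lat,z [-5.8 -3.1 68.2] orig [-257.8   -1.4  129.1] pitch -0.276 yawerr deg -0.39
shift mm [35.1 -1.1 -4.6] turn [-0.05 -0.24 -0.38] F [ 0.1  0.2 -4.3] T [ 0.2  -0.24  0.04] t 6.62 g 0.258
```

>>> send_rows(steps="0 -0.2 -0.4 0.5 -1 3.2 -1;0 0 0 0 0 0 -1")

```text
time: 6.78
position: [0.3901, -0.3381, 0.1217]
tcp_rot: [0.046, 0.933, 0.333, -0.13]
contact_force: [-0.6, 0.2, -3.7]
grip_width: 0.253
```

```bash
python3 -c "
from h import *
go(12,63.5,-.28,-0.5)
"
```

```text
tip x,lat,z [-7.2 -0.6 65. ] orig [-259.    -0.6  126.4] pitch -0.278 yawerr deg 0.01
shift mm [18.9 -0.1 -4.4] turn [ 0.   -0.12  0.01] F [-0.6  0.2 -3.7] T [ 0.26 -0.15  0.03] t 6.78 g 0.253
```

>>> send_rows(steps="0 0 0 6.5 0 -1.5 -1;0 0 0 6.5 0 -1.5 -1;0 0 0 6 0 -1.4 -1;0 0 0 0 0 0 -1")

```text
time: 7.12
position: [0.4047, -0.326, 0.1212]
tcp_rot: [0.046, 0.934, 0.331, -0.13]
contact_force: [0.3, 0.8, -4.4]
grip_width: 0.258
```

```bash
python3 -c "
from h import *
go(12,63.5,-.28,-0.5)
go(29,62,-.28,-0.5)
"
```

```text
tip x,lat,z [11.8 -1.6 64.9] orig [-240.1   -0.5  125.9] pitch -0.276 yawerr deg -0.24
shift mm [ 0.5 -0.   0.3] turn [-0.05 -0.23 -0.23] F [ 0.3  0.8 -4.4] T [ 0.22 -0.19 -0.  ] t 7.12 g 0.258
tip x,lat,z [11.8 -1.6 64.9] orig [-240.1   -0.5  125.9] pitch -0.276 yawerr deg -0.24
shift mm [17.3 -0.1 -2.9] turn [-0.05 -0.23 -0.23] F [ 0.3  0.8 -4.4] T [ 0.22 -0.19 -0.  ] t 7.12 g 0.258
```

No contact; tip is 12 mm under the shoe. Continue in.

>>> send_rows(steps="0 -0.2 -0.2 5 0 -0.8 -1;0 0 0 5 0 -0.8 -1;0 0 0 5 0 -0.8 -1;0 0 0 0 0 0 -1")

```text
time: 7.45
position: [0.4181, -0.3153, 0.1191]
tcp_rot: [0.047, 0.933, 0.333, -0.131]
contact_force: [0.9, -0.0, -2.7]
grip_width: 0.257
```

```bash
python3 -c "
from h import *
go(29,62,-.28,-0.5)
i=snap('scene','s4.png');i=cv2.imread('pics/s4.png');cv2.imwrite('pics/s4c.png',cv2.resize(i[150:230,230:340],None,fx=7,fy=7,interpolation=cv2.INTER_CUBIC))
"
```

```text
tip x,lat,z [28.7 -0.5 61.9] orig [-222.9   -0.6  123.8] pitch -0.28 yawerr deg 0.03
shift mm [ 0.2 -0.1 -0.2] turn [-0.03 -0.02  0.03] F [ 0.9 -0.  -2.7] T [ 0.23 -0.26  0.03] t 7.45 g 0.257
```

View pics/s4c.png

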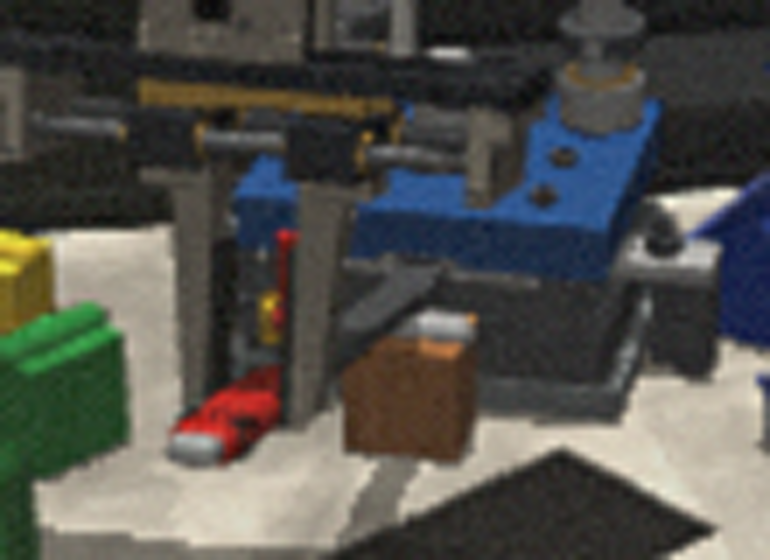

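```bash
python3 -c "
from h import *
golever(-.22,s0=.204);golever(-.15,s0=.204)
"
```

```text
tip x,lat,z [28.1 -0.5 61.9] orig [-223.6   -0.6  123.9] pitch -0.28 yawerr deg 0.01
shift mm [ 2.  -0.6 14.6] turn [-0.04  3.44  0.01] F [ 0.5 -0.8 -3.6] T [ 0.24 -0.24  0.04] t 7.5 g 0.252
tip x,lat,z [28.1 -0.5 61.9] orig [-223.6   -0.6  123.9] pitch -0.28 yawerr deg 0.01
shift mm [ 3.4 -0.6 28.9] turn [-0.04  7.45  0.01] F [ 0.5 -0.8 -3.6] T [ 0.24 -0.24  0.04] t 7.5 g 0.252
```

>>> send_rows(steps="0 1.8 0 0.5 0 7 -1;0 1.7 0 0.5 0 6.5 -1;0 1 0 0 0 4 -1;0 0 0 0 0 0 -1")

```text
time: 7.83
position: [0.4154, -0.3176, 0.1014]
tcp_rot: [0.033, 0.937, 0.335, -0.094]
contact_force: [0.3, -0.3, -3.1]
grip_width: 0.256
```

```bash
python3 -c "
from h import *
golever(-.15,s0=.204)
"
```

```text
tip x,lat,z [28.9 -0.2 64.7] orig [-226.9   -0.8  106.2] pitch -0.199 yawerr deg 0.13
shift mm [ 0.4 -0.8 11. ] turn [0.01 2.83 0.13] F [ 0.3 -0.3 -3.1] T [ 0.21 -0.14 -0.04] t 7.83 g 0.256
```

>>> send_rows(steps="0 1 0 0 0 3.5 -1;0 1 0 0 0 3.5 -1;0 0.9 0 0 0 3.5 -1;0 0 0 0 0 0 -1")

```text
time: 8.17
position: [0.4151, -0.319, 0.091]
tcp_rot: [0.025, 0.939, 0.336, -0.067]
contact_force: [0.4, 2.3, 0.7]
grip_width: 0.252
```

```bash
python3 -c "
from h import *
golever(-.10,s0=.204)
"
```

```text
tip x,lat,z [29.5 -0.8 68.7] orig [-228.3   -1.6   95.9] pitch -0.144 yawerr deg 0.17
shift mm [-0.4 -1.6 10.8] turn [0.08 2.5  0.17] F [0.4 2.3 0.7] T [ 0.34  0.04 -0.01] t 8.17 g 0.252
```

>>> send_rows(steps="0 0.8 0 0 -0.5 3 -1;0 0.8 0 0 -0.5 3 -1;0 0.8 0 0 0 3 -1;0 0 0 0 0 0 -1")

```text
time: 8.5
position: [0.4149, -0.32, 0.0836]
tcp_rot: [0.018, 0.94, 0.338, -0.045]
contact_force: [1.1, 1.3, 3.6]
grip_width: 0.254
```

```bash
python3 -c "
from h import *
golever(-.06,s0=.204)
"
```

```text
tip x,lat,z [29.5 -1.1 73.5] orig [-229.3   -2.3   88.5] pitch -0.096 yawerr deg 0.26
shift mm [-0.7 -2.3 11.4] turn [0.22 2.08 0.26] F [1.1 1.3 3.6] T [0.11 0.36 0.09] t 8.5 g 0.254
```

>>> send_rows(steps="0 0.8 0 -0.3 -0.7 3 -1;0 0.8 0 -0.3 -0.7 3 -1;0 0.8 0.2 0 -0.5 3 -1;0 0 0 0 0 0 -1")

```text
time: 8.83
position: [0.4142, -0.32, 0.0753]
tcp_rot: [0.012, 0.941, 0.337, -0.022]
contact_force: [0.9, 0.9, 3.4]
grip_width: 0.254
```

```bash
cat >> h.py <<'E'
def shoeh(f):
    im=snap('top',f); C=cloud(im); hsv=cv2.cvtColor(im['pixels'],cv2.COLOR_RGB2HSV)
    Q=C-F-AX*.065; m=(hsv[...,0]>100)&(hsv[...,0]<125)&(hsv[...,1]>120)&(abs(Q@AX)<.055)&(abs(Q@AY)<.07)&(C[...,2]>.08)&(C[...,2]<.13)
    print('shoe top z mm',(np.median(C[...,2][m])*1000).round(2),m.sum())
E
python3 -c "
from h import *
golever(-.0,s0=.204)
shoeh('t5.png')
i=snap('scene','s5.png');i=cv2.imread('pics/s5.png');cv2.imwrite('pics/s5c.png',cv2.resize(i[150:230,230:340],None,fx=7,fy=7,interpolation=cv2.INTER_CUBIC))
"
```

```text
tip x,lat,z [29.1 -1.  77.3] orig [-230.1   -1.8   80.2] pitch -0.05 yawerr deg 0.16
shift mm [-0.8 -2.  15.2] turn [0.39 2.86 0.17] F [0.9 0.9 3.4] T [0.02 0.41 0.12] t 8.83 g 0.254
shoe top z mm 95.17 2169
```

View pics/s5c.png

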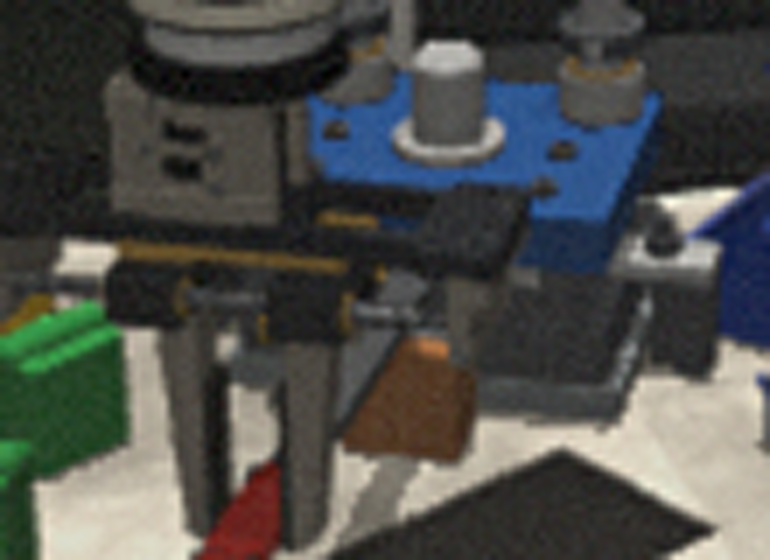

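>>> send_rows(steps="0.2 0.8 0.1 -0.2 -1 3 -1;0.2 0.8 0 -0.2 -0.5 3 -1;0 0.8 0 0 -0.5 3 -1;0 0 0 0 0 0 -1")

```text
time: 9.27
position: [0.4136, -0.3199, 0.0662]
tcp_rot: [0.002, 0.942, 0.337, -0.002]
contact_force: [0.2, 0.9, 2.9]
grip_width: 0.254
```

>>> send_rows(steps="0 0.8 0 -0.2 0 3 -1;0 0.5 0 0 0 2 -1;0 0 0 0 0 0 -1")

```text
time: 9.52
position: [0.4137, -0.3197, 0.0606]
tcp_rot: [-0.003, 0.942, 0.337, 0.01]
contact_force: [1.8, 1.3, 4.3]
grip_width: 0.257
```

```bash
python3 -c "
from h import *
golever(.04,s0=.204)
shoeh('t6.png')
"
```

```text
tip x,lat,z [28.1 -0.7 80.9] orig [-230.6   -1.2   65.5] pitch 0.021 yawerr deg 0.11
shift mm [-1.5 -1.3  8.6] turn [0.11 1.1  0.11] F [1.8 1.3 4.3] T [0.04 0.2  0.09] t 9.52 g 0.257
shoe top z mm 98.5 2192
```

>>> send_rows(steps="0 0.7 0 -0.3 -0.5 3 -1;0 0.5 0 0 0 2 -1;0 0 0 0 0 0 -1")

```text
time: 9.82
position: [0.414, -0.3194, 0.0558]
tcp_rot: [-0.006, 0.941, 0.337, 0.021]
contact_force: [1.9, 1.5, 3.9]
grip_width: 0.253
```

>>> send_rows(steps="0 0.7 0 -0.3 -0.3 3 -1;0 0.5 0 0 0 2 -1;0 0 0 0 0 0 -1")

```text
time: 10.07
position: [0.4145, -0.3191, 0.0511]
tcp_rot: [-0.009, 0.941, 0.337, 0.031]
contact_force: [2.2, 1.9, 4.9]
grip_width: 0.255
```

```bash
python3 -c "
from h import *
golever(.07,s0=.204)
shoeh('t7.png')
"
```

```text
tip x,lat,z [28.  -0.4 82.8] orig [-229.8   -1.3   55.9] pitch 0.065 yawerr deg 0.19
shift mm [-2.4 -1.4  5. ] turn [0.19 0.27 0.19] F [2.2 1.9 4.9] T [0.04 0.16 0.09] t 10.07 g 0.255
shoe top z mm 101.02 2209
```

>>> send_rows(steps="0 0.7 0 0 -0.5 3 -1;0 0.5 0 0 0 2 -1;0 0 0 0 0 0 -1")

```text
time: 10.37
position: [0.4151, -0.3187, 0.0465]
tcp_rot: [-0.012, 0.94, 0.337, 0.041]
contact_force: [1.7, 2.3, 3.3]
grip_width: 0.257
```

>>> send_rows(steps="0 0.7 0 0 -0.3 3 -1;0 0.5 0 0 0 2 -1;0 0 0 0 0 0 -1")

```text
time: 10.62
position: [0.4158, -0.3182, 0.0419]
tcp_rot: [-0.016, 0.94, 0.337, 0.051]
contact_force: [1.7, 2.3, 5.0]
grip_width: 0.256
```

```bash
python3 -c "
from h import *
golever(.07,s0=.204)
shoeh('t8.png')
i=snap('scene','s8.png');i=cv2.imread('pics/s8.png');cv2.imwrite('pics/s8c.png',cv2.resize(i[150:230,230:340],None,fx=7,fy=7,interpolation=cv2.INTER_CUBIC))
i=cv2.imread('pics/t8.png');cv2.imwrite('pics/t8c.png',cv2.resize(i[100:230,150:300],None,fx=5,fy=5,interpolation=cv2.INTER_CUBIC)[:600])
"
```

```text
tip x,lat,z [28.  -0.1 84.5] orig [-228.4   -1.4   46.8] pitch 0.107 yawerr deg 0.28
shift mm [-3.1 -1.4 -4.4] turn [ 0.26 -2.14  0.27] F [1.7 2.3 5. ] T [0.11 0.07 0.01] t 10.62 g 0.256
shoe top z mm 103.47 2208
```

View pics/t8c.png

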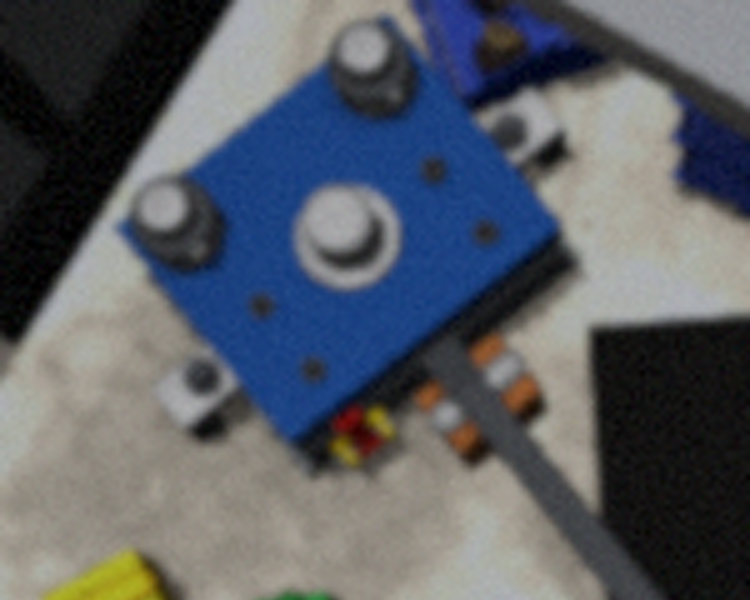

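>>> send_rows(steps="0 0.7 0 -0.3 -0.7 2.5 -1;0 0.4 0 0 -0.3 1.5 -1;0 0 0 0 0 0 -1")

```text
time: 10.97
position: [0.4163, -0.3176, 0.0386]
tcp_rot: [-0.018, 0.939, 0.338, 0.06]
contact_force: [0.7, 0.6, 4.5]
grip_width: 0.253
```

```bash
python3 -c "
from h import *
golever(.07,s0=.204)
shoeh('t9.png')
"
```

```text
tip x,lat,z [27.9  0.4 86. ] orig [-227.8   -1.3   43.5] pitch 0.126 yawerr deg 0.35
shift mm [-3.3 -1.3 -7.8] turn [ 0.37 -3.21  0.34] F [0.7 0.6 4.5] T [ 0.06  0.12 -0.09] t 10.97 g 0.253
shoe top z mm 104.35 2209
```

>>> send_rows(steps="0 0.6 -0.2 -0.3 -0.7 2.5 -1;0 0.4 0 0 -0.3 1.5 -1;0 0 0 0 0 0 -1")

```text
time: 11.27
position: [0.4171, -0.3176, 0.0357]
tcp_rot: [-0.019, 0.938, 0.339, 0.069]
contact_force: [1.2, 2.1, 6.8]
grip_width: 0.252
```

```bash
python3 -c "
from h import *
golever(.07,s0=.204)
shoeh('t10.png')
"
```

```text
tip x,lat,z [27.7  0.9 87.5] orig [-227.2   -1.8   40.6] pitch 0.143 yawerr deg 0.58
shift mm [ -3.4  -1.7 -10.8] turn [ 0.54 -4.2   0.55] F [1.2 2.1 6.8] T [ 0.15  0.21 -0.12] t 11.27 g 0.252
shoe top z mm 104.91 2207
```

```bash
python3 -c "
from h import *
for k in range(3): print(r.read_state()['contact_force'].round(1)); snap('wrist','w10.png')
a=cv2.imread('pics/t8.png')[160:200,200:260];b=cv2.imread('pics/t10.png')[160:200,200:260]
cv2.imwrite('pics/cmp.png',cv2.resize(np.vstack([a,b]),None,fx=7,fy=7,interpolation=cv2.INTER_CUBIC))
"
```

```text
[1.4 0.6 7.2]
[1.2 2.  6.3]
[0.8 2.1 6.4]
```

View pics/cmp.png

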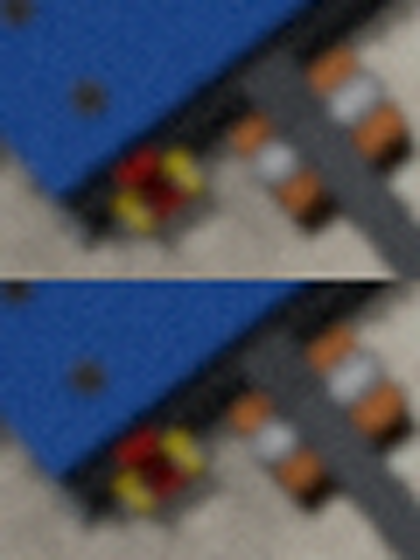

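>>> send_rows(steps="0 0.5 -0.3 -0.2 -0.8 2 -1;0 0 0 0 0 0 -1")

```text
time: 11.63
position: [0.4176, -0.3179, 0.035]
tcp_rot: [-0.02, 0.937, 0.342, 0.074]
contact_force: [0.7, 1.6, 8.3]
grip_width: 0.255
```

```bash
python3 -c "
from h import *
golever(.07,s0=.204)
shoeh('t11.png')
print(r.read_state()['contact_force'].round(1))
b=cv2.imread('pics/t11.png')[160:200,200:260]
cv2.imwrite('pics/cmp2.png',cv2.resize(b,None,fx=9,fy=9,interpolation=cv2.INTER_CUBIC))
"
```

```text
tip x,lat,z [27.4  1.8 88.9] orig [-227.1   -2.3   39.9] pitch 0.152 yawerr deg 0.89
shift mm [ -3.4  -2.2 -11.6] turn [ 0.69 -4.69  0.85] F [0.7 1.6 8.3] T [ 0.15  0.38 -0.23] t 11.63 g 0.255
shoe top z mm 104.85 2211
[-0.6  1.5  8.4]
```

View pics/cmp2.png

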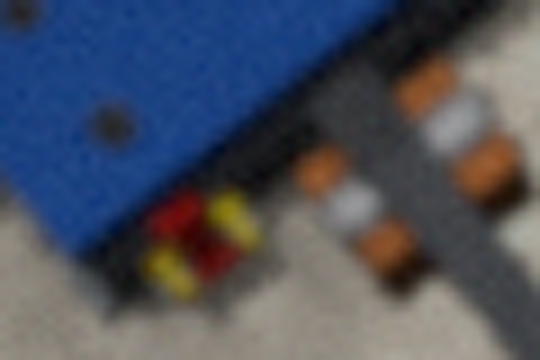

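```bash
python3 -c "
from h import *
for nm in ('top0','t3','t5','t7','t8','t9','t10','t11'):
    im=load(nm);C=cloud(im);hsv=cv2.cvtColor(im['pixels'],cv2.COLOR_RGB2HSV)
    H,S,V=[hsv[...,k].astype(int) for k in range(3)]
    A=(C-F)@AX*1000;B=(C-F)@AY*1000
    m=((H<8)|(H>172))&(S>130)&(V>50)&(abs(B-52)<16)&(abs(A)<30)
    v,u=np.nonzero(m); print(nm,len(u),u.mean().round(2),v.mean().round(2),'zmax',np.percentile(C[m][:,2],[20,50,90]).round(3),'A',np.percentile(A[m],[10,50,90]).round(1))
ims=[cv2.resize(cv2.imread('pics/%s.png'%n)[170:200,205:240],None,fx=8,fy=8,interpolation=cv2.INTER_CUBIC) for n in ('t5','t8','t11')]
cv2.imwrite('pics/cmp3.png',np.hstack([i[:, :260] for i in ims]))
"
```

```text
top0 36 220.83 185.5 zmax [0.042 0.072 0.079] A [-7.7 -1.6  4.6]
t3 42 221.0 185.79 zmax [0.043 0.069 0.078] A [-7.5 -2.2  4.3]
t5 44 221.0 185.59 zmax [0.044 0.068 0.077] A [-7.5 -2.1  4.6]
t7 42 220.9 185.6 zmax [0.043 0.07  0.077] A [-7.1 -1.4  4.5]
t8 48 220.94 185.6 zmax [0.044 0.062 0.077] A [-7.6 -1.2  5.1]
t9 46 221.04 185.74 zmax [0.044 0.058 0.076] A [-7.3 -2.1  5. ]
t10 51 220.92 185.47 zmax [0.045 0.061 0.077] A [-7.2 -1.1  5.8]
t11 47 220.81 185.66 zmax [0.044 0.061 0.077] A [-7.5 -1.7  5.2]
```

View pics/cmp3.png

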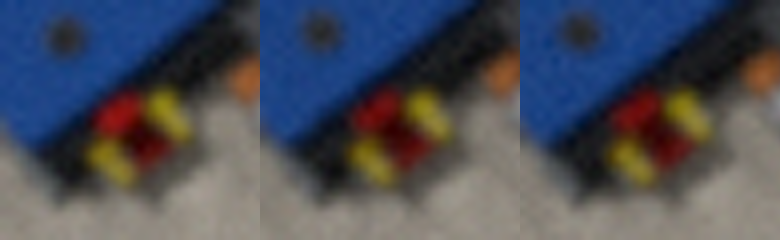

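>>> send_rows(steps="0 -0.5 0.3 0 0.5 -2 -1;0 -0.5 0.3 0 0.5 -2 -1;0 -0.5 0.2 0 0 -2 -1;0 0 0 0 0 0 -1")

```text
time: 12.02
position: [0.4161, -0.3181, 0.0412]
tcp_rot: [-0.017, 0.94, 0.336, 0.059]
contact_force: [1.0, 1.9, 3.8]
grip_width: 0.254
```

```bash
python3 -c "
from h import *
golever(.07,s0=.204)
shoeh('t12.png')
"
```

```text
tip x,lat,z [27.6 -0.8 87.4] orig [-228.2   -1.5   46. ] pitch 0.122 yawerr deg 0.14
shift mm [-3.2 -1.5 -5.2] turn [ 0.46 -2.95  0.13] F [1.  1.9 3.8] T [-0.02  0.47  0.15] t 12.02 g 0.254
shoe top z mm 103.75 2210
```

>>> send_rows(steps="0 -0.6 0.1 0 0.4 -2 -1;0 -0.6 0 0 0.2 -2 -1;0 0 0 0 0 0 -1")

```text
time: 12.32
position: [0.4151, -0.3192, 0.045]
tcp_rot: [-0.013, 0.941, 0.336, 0.047]
contact_force: [-0.8, 2.8, 3.9]
grip_width: 0.253
```

```bash
python3 -c "
from h import *
golever(.07,s0=.204)
shoeh('t13.png')
"
```

```text
tip x,lat,z [27.2 -1.5 85. ] orig [-229.6   -1.7   49.9] pitch 0.097 yawerr deg 0.04
shift mm [-2.3 -1.8 -1.1] turn [ 0.42 -1.56  0.04] F [-0.8  2.8  3.9] T [0.02 0.51 0.21] t 12.32 g 0.253
shoe top z mm 102.56 2206
```

>>> send_rows(steps="0.2 -0.5 0 0 0.2 -2 -1;0 -0.2 0 0 0 -1 -1;0 0 0 0 0 0 -1")

```text
time: 12.62
position: [0.4148, -0.3196, 0.0481]
tcp_rot: [-0.012, 0.941, 0.336, 0.04]
contact_force: [-0.6, 1.7, 3.2]
grip_width: 0.253
```

```bash
python3 -c "
from h import *
golever(.07,s0=.204)
shoeh('t14.png')
i=snap('scene','s14.png');i=cv2.imread('pics/s14.png');cv2.imwrite('pics/s14c.png',cv2.resize(i[150:230,230:340],None,fx=7,fy=7,interpolation=cv2.INTER_CUBIC))
"
```

```text
tip x,lat,z [27.2 -1.6 84.7] orig [-230.    -1.9   53. ] pitch 0.084 yawerr deg 0.05
shift mm [-2.  -1.9  2. ] turn [ 0.2  -0.79  0.05] F [-0.6  1.7  3.2] T [-0.01  0.59  0.3 ] t 12.62 g 0.253
shoe top z mm 101.74 2208
```

View pics/s14c.png

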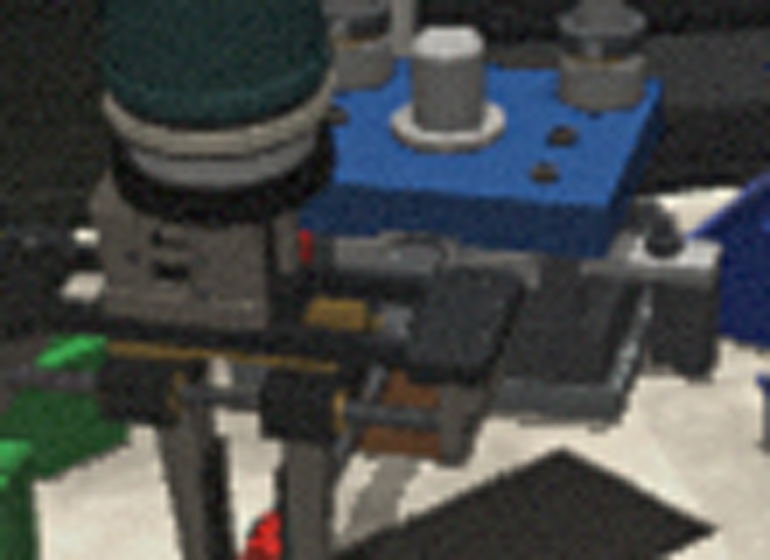

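```bash
python3 -c "
from h import *
a=[cv2.resize(cv2.imread('pics/%s.png'%n)[170:195,255:295],None,fx=9,fy=9,interpolation=cv2.INTER_CUBIC) for n in ('s4','s5','s8','s14')]
cv2.imwrite('pics/cmp4.png',np.vstack([np.hstack(a[:2]),np.hstack(a[2:])]))
"
```

```text
(no output)
```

View pics/cmp4.png

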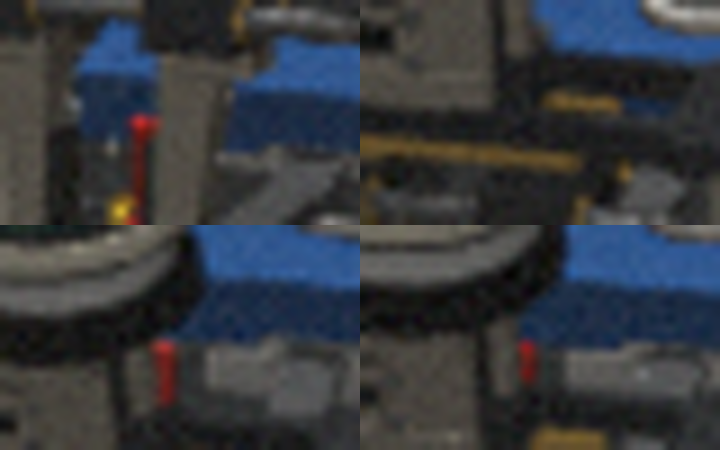

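```bash
python3 -c "
from h import *
for n in ('top0','t3','t5','t8','t11','t14'):
    im=load(n); C=cloud(im); hsv=cv2.cvtColor(im['pixels'],cv2.COLOR_RGB2HSV)
    Q=C-F-AX*.065; m=(hsv[...,0]>100)&(hsv[...,0]<125)&(hsv[...,1]>120)&(abs(Q@AX)<.055)&(abs(Q@AY)<.07)&(C[...,2]>.08)&(C[...,2]<.13)
    print(n,(np.median(C[...,2][m])*1000).round(2),(C[...,2][m].mean()*1000).round(2))
"
```

```text
top0 91.61 91.67
t3 91.51 91.56
t5 95.17 95.15
t8 103.47 103.49
t11 104.85 104.96
t14 101.74 101.78
```

>>> send_rows(steps="0 -0.5 0 0 0.5 -2 -1;0 -0.2 0 0 0.3 -1 -1;0 0 0 0 0 0 -1")

```text
time: 12.97
position: [0.4143, -0.3198, 0.0505]
tcp_rot: [-0.011, 0.941, 0.336, 0.033]
contact_force: [0.2, 1.1, 1.7]
grip_width: 0.256
```

```bash
python3 -c "
from h import *
golever(.07,s0=.204)
shoeh('t15.png')
"
```

```text
tip x,lat,z [27.2 -1.6 83.6] orig [-230.5   -1.7   55.4] pitch 0.07 yawerr deg 0.02
shift mm [-1.7 -1.7  4.5] turn [ 0.09 -0.02  0.02] F [0.2 1.1 1.7] T [-0.16  0.47  0.26] t 12.97 g 0.256
shoe top z mm 101.27 2198
```

>>> send_rows(steps="0 -0.5 0 0 0.5 -2 -1;0 -0.2 0 0 0.3 -1 -1;0 0 0 0 0 0 -1")

```text
time: 13.27
position: [0.4133, -0.32, 0.0526]
tcp_rot: [-0.01, 0.942, 0.335, 0.026]
contact_force: [0.1, 0.9, -2.2]
grip_width: 0.254
```

```bash
python3 -c "
from h import *
golever(.07,s0=.204)
shoeh('t16.png')
"
```

```text
tip x,lat,z [26.7 -1.5 81.9] orig [-231.3   -1.3   57.5] pitch 0.056 yawerr deg -0.04
shift mm [-0.8 -1.3  6.6] turn [-0.06  0.81 -0.04] F [ 0.1  0.9 -2.2] T [-0.13  0.36  0.21] t 13.27 g 0.254
shoe top z mm 101.03 2187
```

>>> send_rows(steps="0 -1 0 0 0.3 -4 -1;0 -1.5 0 0 0.3 -6 -1;0 -2 0 0 0.3 -8 -1;0 0 0 0 0 0 -1")

```text
time: 13.65
position: [0.4119, -0.3215, 0.0697]
tcp_rot: [0.003, 0.943, 0.333, -0.013]
contact_force: [-0.0, 0.4, -3.2]
grip_width: 0.256
```

```bash
python3 -c "
from h import *
go(27,68,-.2,-.5)
shoeh('t17.png')
"
```

```text
tip x,lat,z [26.2 -3.3 77.8] orig [-232.9   -1.6   74.6] pitch -0.026 yawerr deg -0.37
shift mm [  2.3  -1.2 -35.2] turn [-0.17 -9.95 -0.36] F [-0.   0.4 -3.2] T [-0.04  0.06 -0.01] t 13.65 g 0.256
shoe top z mm 100.81 2199
```

>>> send_rows(steps="0 -2.5 -0.2 0.5 0 -9 -1;0 -2.5 -0.2 0.5 -0.5 -9 -1;0 -2.5 0 0.5 -0.5 -9 -1;0 -2.4 0 0.5 0 -8 -1;0 0 0 0 0 0 -1")

```text
time: 14.12
position: [0.4113, -0.3186, 0.1026]
tcp_rot: [0.031, 0.939, 0.33, -0.096]
contact_force: [0.4, 0.7, -3.2]
grip_width: 0.251
```

```bash
python3 -c "
from h import *
go(27,68,-.2,-.5)
go(5,68,-.2,-.5)
"
```

```text
tip x,lat,z [25.  -0.9 65.4] orig [-230.7    1.1  107.4] pitch -0.201 yawerr deg -0.43
shift mm [ 1.4  1.6 -2.6] turn [-0.43  0.07 -0.42] F [ 0.4  0.7 -3.2] T [ 0.33 -0.39  0.02] t 14.12 g 0.251
tip x,lat,z [25.  -0.9 65.4] orig [-230.7    1.1  107.4] pitch -0.201 yawerr deg -0.43
shift mm [-20.1   1.8   1.8] turn [-0.43  0.07 -0.42] F [ 0.4  0.7 -3.2] T [ 0.33 -0.39  0.02] t 14.12 g 0.251
```

>>> send_rows(steps="-0.4 0 -0.4 -0.5 1 -2.8 -1;0 0 0 -8 0.5 1.6 -1;0 0 0 -12 0 2.4 -1;0 0 0 -12 0 2.4 -1;0 0 0 -12 0 1.5 -1")

```text
time: 14.53
position: [0.3738, -0.3492, 0.1041]
tcp_rot: [0.032, 0.937, 0.335, -0.093]
contact_force: [0.8, 0.6, -2.7]
grip_width: 0.254
```

```bash
python3 -c "
from h import *
go(-40,80,-.2,-.5)
"
```

```text
tip x,lat,z [-23.1   1.4  68.2] orig [-279.1    1.1  108.9] pitch -0.196 yawerr deg 0.08
shift mm [-18.9   1.6  -9.3] turn [-0.15 -0.21  0.07] F [ 0.8  0.6 -2.7] T [ 0.13 -0.1  -0.01] t 14.53 g 0.254
```

Out of the notch. Raise, level and swing back to the mat.

>>> send_rows(steps="0 2 0 -12 0 -10 -1;0 4 0 -5 0 -15 -1;0 5 0 0 0 -10 -1;0 0 5 0 0 -5 -1;0 0 6 0 0 0 -1")

```text
time: 14.95
position: [0.3501, -0.365, 0.1479]
tcp_rot: [-0.003, 0.972, 0.233, 0.0]
contact_force: [0.9, 0.4, -4.1]
grip_width: 0.255
```

```bash
python3 -c "
from h import *
print(pose()[0]);delta([.364,-.3108,.12],down(-87.9))
shoeh('t18.png')
i=snap('scene','s18.png');i=cv2.imread('pics/s18.png');cv2.imwrite('pics/s18c.png',cv2.resize(i[150:230,230:340],None,fx=7,fy=7,interpolation=cv2.INTER_CUBIC))
"
```

```text
[ 0.35006308 -0.36503619  0.14787415]
shift mm [ 37.  -41.9  28.1] turn [-2.900e-01 -1.000e-02  2.488e+01] F [ 0.9  0.4 -4.1] T [-0.11  0.13 -0.03] t 14.95 g 0.255
shoe top z mm 100.83 2201
```

View pics/s18c.png

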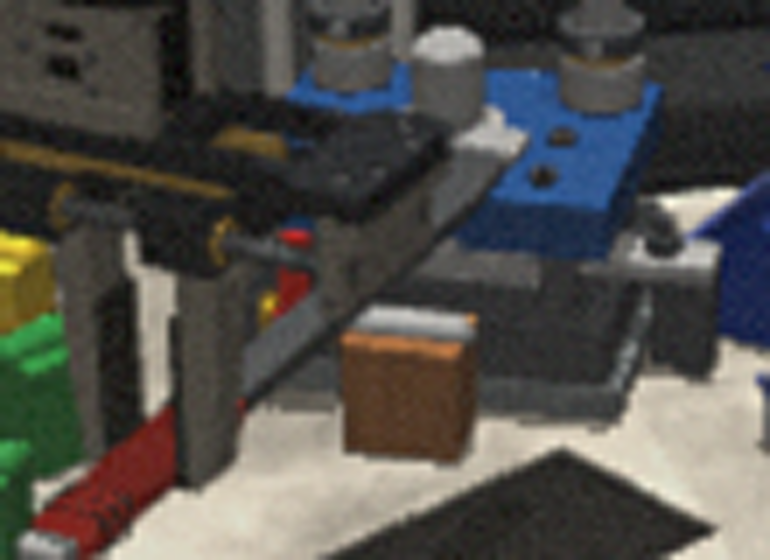

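>>> send_rows(steps="0 0 6 8 -8 3 -1;0 0 6 7 -10 5 -1;0 0 6.5 5 -11 5 -1;0 0 6 4 -11 5 -1;0 0 0 0 -8 5 -1")

```text
time: 15.47
position: [0.3553, -0.3129, 0.1231]
tcp_rot: [-0.001, 1.0, 0.018, -0.002]
contact_force: [-0.3, 0.2, -3.6]
grip_width: 0.255
```

```bash
python3 -c "
from h import *
print(pose()[0]);delta([.364,-.3108,.12],down(-87.9))
"
```

```text
[ 0.35528383 -0.31286508  0.12307386]
shift mm [ 8.8 -1.7  3. ] turn [-0.14  0.26 -0.02] F [-0.3  0.2 -3.6] T [0.03 0.21 0.01] t 15.47 g 0.255
```

>>> send_rows(steps="-0.1 0.2 0 8.5 -1.5 10 -1;0 0 0 0 0 30 -1;0 0 0 0 0 25 -1;0 0 0 0 0 15 -1;0 0 0 0 0 0 -1")

```text
time: 15.88
position: [0.3625, -0.307, 0.0379]
tcp_rot: [-0.002, 0.999, 0.035, -0.002]
contact_force: [-0.2, 0.4, -3.5]
grip_width: 0.253
```

Run:
```python
from h import *
print(pose()[0]);delta([.364,-.3108,.006],down(-87.9))
im=snap('wrist','w19.png'); s=snap('scene','s19.png')
i=cv2.imread('pics/s19.png');cv2.imwrite('pics/s19c.png',cv2.resize(i[190:290,200:350],None,fx=5,fy=5,interpolation=cv2.INTER_CUBIC))
C=cloud(s);m=(abs(C[...,1]+.305)<.014)&(C[...,0]>.4)&(C[...,0]<.65)
for a in np.arange(.4,.64,.03):
    k=m&(C[...,0]>=a)&(C[...,0]<a+.03)&(C[...,2]>.006)
    if k.sum(): print(a.round(2),k.sum(),np.percentile(C[...,2][k],[50,90]).round(4))
```

```text
[ 0.36246333 -0.3069943   0.0379141 ]
shift mm [ 1.4  4.  31.9] turn [-0.21  0.17  1.92] F [-0.2  0.4 -3.5] T [-0.02  0.3   0.03] t 15.88 g 0.253
0.4 108 [0.0473 0.4206]
0.43 66 [0.045  0.0478]
0.46 62 [0.0448 0.0478]
0.49 57 [0.0448 0.0468]
0.52 50 [0.0436 0.0459]
0.55 49 [0.0437 0.0468]
0.58 92 [0.4898 0.5209]
0.61 14 [0.0503 0.0514]
```

View pics/s19c.png

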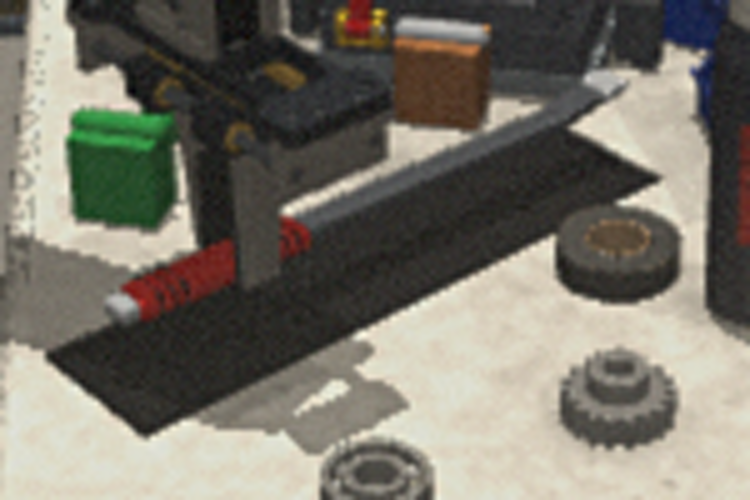

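>>> send_rows(steps="-0.2 0.8 1.9 1.4 4 10 -1;0 0 0 0 0 10 -1;0 0 0 0 0 6 -1;0 0 0 0 0 0 -1")

```text
time: 16.32
position: [0.3677, -0.3147, 0.0166]
tcp_rot: [0.003, 1.0, 0.02, 0.01]
contact_force: [-0.2, 0.0, -2.3]
grip_width: 0.253
```

Run:
```python
from h import *
print(pose()[0]);delta([.364,-.3108,.006],down(-87.9))
```

```text
[ 0.36767415 -0.31472835  0.01657121]
shift mm [-3.7 -4.1 10.5] turn [ 0.33 -1.14  0.23] F [-0.2  0.  -2.3] T [-0.01  0.27  0.07] t 16.32 g 0.253
```

>>> send_rows(steps="0.3 0 0 -3 -3 5 -1;0 0 0 0 0 2 -1;0 0 0 0 0 0 -1")

```text
time: 16.57
position: [0.3653, -0.312, 0.01]
tcp_rot: [0.0, 1.0, 0.022, 0.011]
contact_force: [-0.8, 0.2, -4.0]
grip_width: 0.256
```

Run:
```python
from h import *
print(pose()[0]);delta([.364,-.3108,.006],down(-87.9))
```

```text
[ 0.36526117 -0.31196462  0.01000466]
shift mm [-1.3 -1.2  4. ] turn [ 0.04 -1.22  0.4 ] F [-0.8  0.2 -4. ] T [-0.05  0.27 -0.02] t 16.57 g 0.256
```

>>> send_rows(steps="0 -0.3 0.2 -1 -1 2 -1;0 0 0 0 0 1.5 -1;0 0 0 0 0 0 -1")

```text
time: 16.82
position: [0.3645, -0.3109, 0.0067]
tcp_rot: [0.0, 1.0, 0.02, 0.008]
contact_force: [-0.2, -1.3, -3.5]
grip_width: 0.253
```

Run:
```python
from h import *
print(pose()[0]);delta([.364,-.3108,.006],down(-87.9))
```

```text
[ 0.36449898 -0.31089575  0.00665393]
shift mm [-0.5 -0.1  0.6] turn [ 0.05 -0.93  0.22] F [-0.2 -1.3 -3.5] T [-0.03  0.26 -0.03] t 16.82 g 0.253
```

>>> send_rows(steps="0 -0.4 0 -0.5 0 1 -1;0 -0.3 0 0 0 0.7 -1;0 0 0 0 0 0 -1")

```text
time: 17.07
position: [0.364, -0.3109, 0.0051]
tcp_rot: [0.0, 1.0, 0.02, 0.001]
contact_force: [-1.5, 0.4, -0.1]
grip_width: 0.251
```

Run:
```python
from h import *
print(pose()[0]);delta([.364,-.3108,.005],down(-87.9))
```

```text
[ 0.3639562  -0.31094562  0.00513871]
shift mm [ 0.  -0.1  0.1] turn [ 0.04 -0.17  0.23] F [-1.5  0.4 -0.1] T [ 0.12  0.38 -0.01] t 17.07 g 0.251
```

Resting on the mat. Open gently (partway), then fully.

>>> send_rows(steps="0 0 0 0 0 0 0;0 0 0 0 0 0 0;0 0 0 0 0 0 0;0 0 0 0 0 0 0;0 0 0 0 0 0 0")

```text
time: 17.48
position: [0.3658, -0.3122, 0.0062]
tcp_rot: [0.002, 1.0, 0.02, 0.003]
contact_force: [0.4, -0.9, -0.9]
grip_width: 0.501
```

>>> send_rows(steps="0 0 0 0 0 0 0.2;0 0 0 0 0 0 0.2;0 0 0 0 0 0 0.2;0 0 0 0 0 -8 0.2;0 0 0 0 0 -25 0.2")

```text
time: 17.9
position: [0.3636, -0.3108, 0.0376]
tcp_rot: [0.0, 1.0, 0.02, 0.0]
contact_force: [0.7, -0.7, 0.8]
grip_width: 0.602
```

>>> send_rows(steps="0 0 0 0 0 -35 0.2;0 0 0 0 0 -35 0.2;0 0 0 0 0 -35 0.2;0 0 0 -30 0 -20 0.2;0 0 0 0 0 0 0.2")

```text
time: 18.32
position: [0.3315, -0.3138, 0.1715]
tcp_rot: [0.0, 1.0, 0.019, -0.0]
contact_force: [0.2, -0.4, -1.7]
grip_width: 0.601
```

Run:
```python
from h import *
print(pose()[0],r.read_state()['contact_force'].round(1));shoeh('t20.png')
snap('wrist','w20.png');snap('scene','s20.png')
i=cv2.imread('pics/s20.png');cv2.imwrite('pics/s20c.png',cv2.resize(i[130:280,200:350],None,fx=4,fy=4,interpolation=cv2.INTER_CUBIC))
for n in ('t3','t20'):
    t=load(n);C=cloud(t);H,S,V=[cv2.cvtColor(t['pixels'],cv2.COLOR_RGB2HSV)[...,k] for k in range(3)]
    o=(H>3)&(H<20)&(S>100)&(V>60)&(C[...,2]>.035)&(C[...,0]>.53)&(C[...,1]<-.14)&(C[...,1]>-.25)
    v,u=np.nonzero(o);R=cv2.minAreaRect(np.stack([u,v],1).astype('float32'));print(n,R)
```

```text
[ 0.33153037 -0.31384356  0.17154623] [ 0.2 -0.4 -1.7]
shoe top z mm 100.91 2203
t3 ((241.1858673095703, 182.24163818359375), (15.730537414550781, 31.461074829101562), 52.43141174316406)
t20 ((241.0714874267578, 182.2732391357422), (15.908702850341797, 31.887332916259766), 53.530765533447266)
```

View pics/s20c.png

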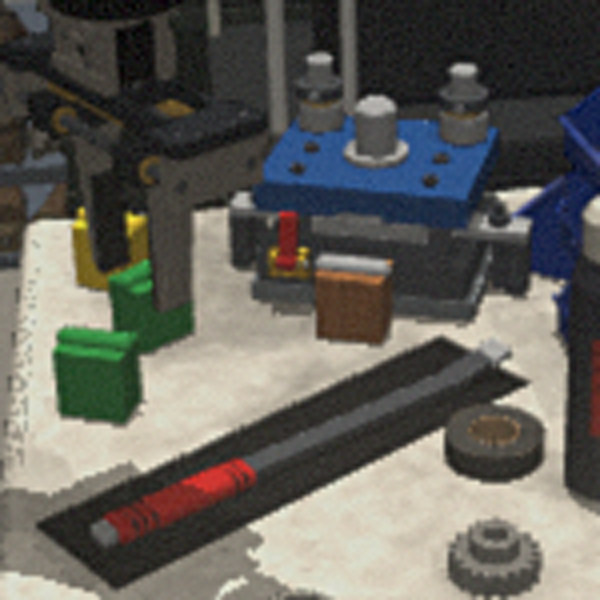

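View pics/w20.png

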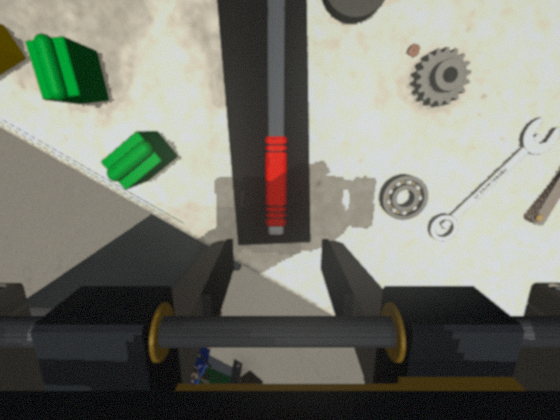

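```bash
python3 -c "
from h import *
print(r.finish_job(), r.read_state()['time'])"
```

```text
the job is handed in; nothing more can be done
the job is handed in; nothing more can be done
```

I levered the press tool open with the pry bar, and the job is handed in at about 18.5 s of the 72 s allowed. The upper shoe now rests on the red catch about 9.4 mm above shut.

- **Lifting:** With the toe in the notch and the bar over the oak block, I pressed the handle down. At about 13.3 mm of lift the shoe stopped rising and the handle force went from about 4.5 N to 8.4 N. I stopped there; that is roughly 45 N at the shoe by lever-arm estimate, against the 75 N limit.
- **On the catch:** I eased the shoe down until the bar carried no load. The shoe's height then stayed within 0.2 mm while the bar was drawn out and laid down.
- **Last checks:** In the final scene and wrist pictures:
    - The catch's red finger ends just under the shoe.
    - The bar lies flat on the black mat where it was.
    - The oak block is within about 0.1 pixel of its earlier position.
    - The bystanders I could see show no change.
    - The gripper is about 17 cm up, touching nothing.
- **Weak or disagreeing points:**
    - The top camera never clearly showed the catch springing in. I take it as engaged from the scene camera and because the shoe holds its height.
    - The top and scene cameras disagreed by 2–3 mm in places.
    - The bar sat about 1–2 mm lower in the grip than I had calculated.
    - Before gripping the bar, the fingertips touched the mat with about 12 N, below the 40 N limit.

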